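Stand a flat-lying platter up on its drying rack

ROBOT

A 6-joint arm with a two-finger parallel gripper is mounted at the origin on the work surface. World frame = base frame: x ahead of the robot, y to its left, z up, the work surface at z = 0. Lengths are in m, angles in rad, forces in N, time in s.
With the tool pointing down it reaches from about 0.375 to 0.975 m from the base axis. Payload 3.8 kg.
Tool frame: the origin (TCP) lies at the very end of the fingers, on their centre line; the grasp point (between the pads) lies 19 mm behind it; z points along the fingers, y is the line along which they close (so a half turn about z gives the same grasp; the last joint's range is limited). The gripper opens to 85 mm and grips with 20 to 120 N. Pads are 22 mm wide; open, the fingers measure 114 mm over their backs; the gripper's body (76 mm by 85 mm) begins 54 mm behind the grasp point. The pads swing forward as they close: fully open they stand 13 mm farther back than shut.
Start: joints at [1.246, 0.264, 1.604, -0, 1.274, -0.037], TCP at [0.192, 0.647, 0.195] pointing down, gripper open.
Joint ranges: [-2.63, 2.63], [-0.94, 2.18], [0.31, 2.57], [-1.31, 4.45], [0, 2.66], [-2.55, 2.55]. Speed limits (rad/s): [2.57, 2.57, 3.14, 3.14, 3.14, 3.14].

INTERFACE

Orientations are given as a rotation vector (axis times angle).
In Python, from workcell import bot, vision gives the robot as it stands. The module is installed in compiled form; this text tells all that it offers.
- The arm moves only by the tool play_rows, never from a script. Its argument "moves" is a list that holds one entry, the list of rows, each a list of 7 numbers: the turn, a rotation vector about the tool's x, y, z as a fraction of full scale, then the shift along the tool's x, y, z as a fraction of full scale, then the finger opening in mm, from 0 to 85.4. In form: [[[ax, ay, az, x, y, z, jaw], ...]]. A call has 1 to 5 rows; each row shifts and turns the commanded pose from where the row before left it, along the tool's axes as they then stand; what a row does not reach is not made up. Full scale, the value 1, is 0.1 m for a shift and 0.5 rad for a turn. A row lasts 1/12 s, in which the tool goes at most 41.7 mm and 7.16 degrees, less where a joint would pass 70% of its speed; a pose out of reach is approached as far as the arm can. A call with a number of a shift or a turn outside -1 to 1 is refused whole. A call with a gripper value outside its range is refused whole. The fingers move at their own pace and stop on an object; "newtons" is the grip in N (left out, the last holds). Time passes only in rows, so rows that do not move let the fingers close. It gives the time, the measured TCP pose, the force, the opening and the grip force at its end, in the units of the state.
- bot.read_state(): the state, without advancing time (a new reading comes with each control period).
- vision.read_camera(name): name is "scene" or "top" or "wrist"; returns a dict with "image" (400x640x3 uint8, red, green, blue), "depth" (400x640 float32, m along the optical axis (not along the pixel's ray), 0 where there is no reading), "K" (3x3 intrinsics, pixels), "dist" ([k1, k2, p1, p2, k3] as OpenCV has them; the pictures are not rectified), "R" (3x3) and "t" (3): a world point X has camera coordinates R X + t. Camera axes: x right, y down, z forward; pixel columns grow to the right and rows downward; lengths in m; the calibration is good to about 2 mm. A picture is of the moment at which its call begins.
- bot.finish_job(): hands the job in; it is judged then, once.
The state is a dict: "time": time; "q": joint angles; "joint_vel": joint speeds; "joint_torque": joint torques, N m; "tool_pos": TCP position; "tcp_rot": TCP orientation; "wrist_force": force on the tool from outside, world axes, zero at the start; "torque": the same for the moment, N m; "width": opening from 0.0 (shut) to 1.0 (fully open); "grip_force": force on a finger pad.
Only numpy, scipy, OpenCV 4.12 (cv2) and the standard library are available. Lean on these libraries where they do the work, as an engineer would, in place of code of your own. Each camera call takes 0.05 s, during which the arm holds its last target. There are 200 camera calls.

TASK

The square platter has been left lying flat across the wooden drying rack and must dry on edge: slide it back and tip it up so that it stands on edge in the two notches, centred across the rack, leaning back against both posts. Be gentle: do not shove it hard against the light rack, and do not disturb the other things on the bench.

Things in the scene. Friction and masses are not known exactly. Their poses are not given: they have to be found in the camera images.
- rack: brown wooden drying rack, fixed; origin on the bench under it, z up, x from its open front to its back, y across. Two equal side frames 14 mm thick, centred at y = -58 and +58 mm; the 102 mm between them is open from the front (crossbars only at x above 95 mm). Each frame has a level top at z = 55 mm from x = -100 to +30 mm, then a notch, then a post
- rack_notch (a point): midway between the rack's two notches, on their floor: x = 47, y = 0, z = 35 mm from the rack's origin. Each notch runs from x = 30 to 64 mm, 20 mm deep. There the 14 mm square posts begin: front face from x = 64, z = 35 mm, leaning back 15 degrees towards +x, up to z = 194 mm
- platter: square-edged pale wooden platter with a round dish on its upper face: 140 mm along its x, 150 mm along its y, 20 mm thick (too wide to grip across), about 0.3 kg; origin at the centre of its underside, z up through its thickness. Starts flat on the rack's level tops, its x roughly along the rack's x, its back edge short of the posts
- platter_center (a point): the middle of the platter, halfway through its thickness (10 mm above the underside)
- gouge: bystander: turning gouge lying down, dark handle and steel shank, 265 mm long along its x, 30 mm thick; origin under the handle's front end
- scraper: bystander: flat steel scraper, 130 x 31 x 5.6 mm; origin at the centre of its underside
- oil_jar: bystander: amber jar of finishing oil, 64 mm across, 90 mm tall; origin at the centre of its underside
- sanding_block: bystander: cork sanding block, 100 x 60 x 35 mm; origin at the centre of its underside
- bowl: bystander: small turned wooden bowl, 120 mm across, 50 mm tall; origin at the centre of its underside
- offcut: bystander: stepped wooden offcut, 90 x 45 mm, 60 mm tall; origin at the centre of its underside
Mind the look-alikes: they are no part of the job. Of the things that look like the platter, the largest one is meant.

How it is judged:
By the outcome, as a careful person would: the job done as asked, in the order asked, and still so for the second after the job is handed in, with the robot touching nothing.
It also fails if it takes over 58 s, if anything falls off the work surface, if the arm or the gripper's body presses on something with over 40 N, if the wrist force passes 120 N, or if a joint passes its speed limit or range.

## Working session

There is one attempt and no reset: what is moved stays moved. The work goes in short steps, Python scripts to look and compute and a tool call to move; the robot and the scene stay as the last step left them, time stands still between calls to the robot, and variables do not carry over. Pictures are saved under pics/ and viewed, at most 13 in all, crops included, and the job is handed in when it is done.

Besides the shell and the picture viewer there is one more tool, called after "Call:" as a command line: name --argument value ..., lists and objects as JSON in quotes. play_rows: Moves the arm, as the interface text tells. Its arguments: {"type":"object","properties":{"moves":{"type":"array","items":{"type":"array","items":{"type":"array","items":{"type":"number"}}}},"newtons":{"type":"number"}},"required":["moves"]}

```bash
mkdir -p pics; python3 - <<'E'
from workcell import bot, vision
import cv2,numpy as np
s=bot.read_state(); print(s)
for n in ["scene","top"]:
    c=vision.read_camera(n); cv2.imwrite(f"pics/{n}0.png",c["image"][:,:,::-1]); np.savez(f"{n}0.npz",**c)
    print(n,c["K"],c["dist"],c["R"],c["t"])
E
```

```text
{'time': 0.0, 'q': array([ 1.24607229e+00,  2.64779749e-01,  1.60538404e+00, -6.45048847e-06,
        1.27368959e+00, -3.68933967e-02]), 'joint_vel': array([ 8.95437658e-05, -2.31263946e-03,  1.03134323e-03, -2.48789131e-04,
       -1.75439623e-03, -5.94092611e-04]), 'joint_torque': array([ 1.57074137e-03, -5.15108085e+01, -3.67318654e+01,  5.65136111e-05,
        1.28831249e-02, -8.49702815e-06]), 'tool_pos': array([0.19135379, 0.64645924, 0.19383877]), 'tcp_rot': array([-0.45050356, -3.10871721,  0.00349455]), 'wrist_force': array([ 0.38859058,  0.57321905, -0.08885221]), 'torque': array([0.00370036, 0.00086383, 0.03011192]), 'grip_force': 0.0, 'width': 0.9997311445548421}
scene [[391.50657671   0.         321.68871105]
 [  0.         391.50657671 196.29145292]
 [  0.           0.           1.        ]] [-0.07722058  0.          0.          0.          0.        ] [[-0.65828384  0.75275339  0.00497173]
 [ 0.6465934   0.56880404 -0.50830988]
 [-0.38545993 -0.33139749 -0.86115988]] [ 0.37153074 -0.31123422  1.42179802]
top [[429.4893802    0.         322.80992594]
 [  0.         429.4893802  200.40473866]
 [  0.           0.           1.        ]] [-0.10303547  0.          0.          0.          0.        ] [[ 0.01117551 -0.99974282 -0.01973323]
 [-0.99312886 -0.00879822 -0.11669473]
 [ 0.1164911   0.02090176 -0.99297177]] [0.00547208 0.56263407 1.24433557]
```

View pics/scene0.png

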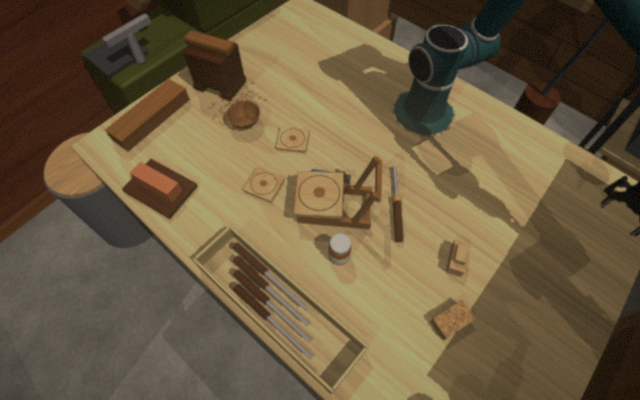

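View pics/top0.png

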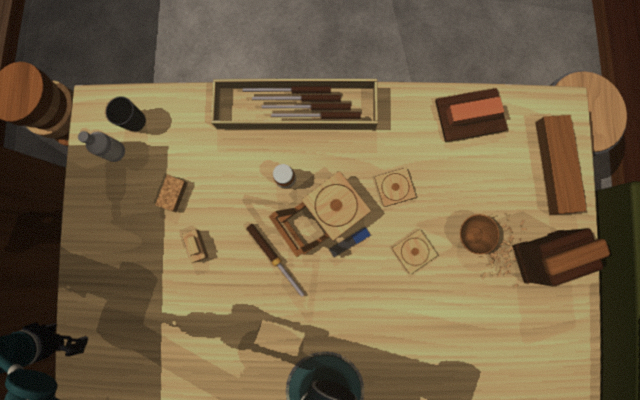

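The scene view shows the platter at about (320,193) on the rack, with its posts to the right at (370,175). In the top view the platter is at (335,205), the posts are at lower left (285,235), the jar at (283,175), the gouge at (275,258) and the scraper (blue) at (350,242).

```bash
cat > h.py <<'E'
import numpy as np,cv2
def cloud(c):
    d=c["depth"]; h,w=d.shape
    u,v=np.meshgrid(np.arange(w),np.arange(h))
    n=cv2.undistortPoints(np.stack([u,v],-1).reshape(-1,1,2).astype(float),c["K"],c["dist"]).reshape(h,w,2)
    P=np.dstack([n[...,0]*d,n[...,1]*d,d])
    return (P-c["t"])@c["R"]
def ray(c,uv,z):
    n=cv2.undistortPoints(np.array(uv,float).reshape(-1,1,2),c["K"],c["dist"]).reshape(-1,2)
    D=np.c_[n,np.ones(len(n))]@c["R"]; o=-c["R"].T@c["t"]
    return o+D*((z-o[2])/D[:,2])[:,None]
def proj(c,X):
    return cv2.projectPoints(np.array(X,float),cv2.Rodrigues(c["R"])[0],c["t"],c["K"],c["dist"])[0].reshape(-1,2)
E
python3 - <<'E'
from h import *
for n in ["top","scene"]:
    c=dict(np.load(n+"0.npz")); W=cloud(c); 
    if n=="top":
        u0,v0,u1,v1=230,140,400,310
    else: u0,v0,u1,v1=270,140,420,275
    im=cv2.resize(c["image"][v0:v1,u0:u1,::-1],None,fx=3.5 if n=="top" else 4,fy=3.5 if n=="top" else 4,interpolation=cv2.INTER_CUBIC)
    cv2.imwrite(f"pics/{n}crop.png",cv2.convertScaleAbs(im,alpha=1.6))
    m=np.zeros(W.shape[:2],bool); m[v0:v1,u0:u1]=1
    mp=m&(abs(W[...,2]-.075)<.006)
    k,l,st,ce=cv2.connectedComponentsWithStats(mp.astype(np.uint8))
    i=1+np.argmax(st[1:,4]); X=W[l==i]
    r=cv2.minAreaRect(X[:,:2].astype(np.float32)); print(n,len(X),np.median(X[:,2]),r,cv2.boxPoints(r))
    mp=m&(W[...,2]>.1); X=W[mp]; print("high",len(X),X[:,2].max()); 
    t=X[X[:,2]>X[:,2].max()-.02]
    print(t[::max(1,len(t)//25)].round(3))
E
```

```text
top 2477 0.07524842038440073 ((0.5449898838996887, -0.02626612037420273), (0.1499452292919159, 0.1399279236793518), 38.25246047973633) [[ 0.44279802 -0.01774172]
 [ 0.5294312  -0.12762576]
 [ 0.64718175 -0.03479052]
 [ 0.56054854  0.07509352]]
high 613 1.3013545075581865
[[ 0.414 -0.016  1.301]
 [ 0.414 -0.016  1.301]
 [ 0.414 -0.016  1.301]
 [ 0.414 -0.016  1.301]
 [ 0.414 -0.016  1.301]
 [ 0.414 -0.016  1.301]
 [ 0.414 -0.016  1.301]
 [ 0.414 -0.016  1.301]
 [ 0.414 -0.016  1.301]
 [ 0.414 -0.016  1.301]
 [ 0.414 -0.016  1.301]
 [ 0.414 -0.016  1.301]
 [ 0.414 -0.016  1.301]
 [ 0.414 -0.016  1.301]
 [ 0.414 -0.016  1.301]
 [ 0.414 -0.016  1.301]
 [ 0.414 -0.016  1.301]
 [ 0.414 -0.016  1.301]
 [ 0.414 -0.016  1.301]
 [ 0.414 -0.016  1.301]
 [ 0.414 -0.016  1.301]
 [ 0.414 -0.016  1.301]
 [ 0.414 -0.016  1.301]
 [ 0.414 -0.016  1.301]
 [ 0.414 -0.016  1.301]
 [ 0.414 -0.016  1.301]
 [ 0.414 -0.016  1.301]]
scene 2059 0.07481975336406335 ((0.5467959046363831, -0.027766913175582886), (0.15209472179412842, 0.13987189531326294), 38.00334930419922) [[ 0.44381243 -0.01948208]
 [ 0.52993256 -0.1296976 ]
 [ 0.6497794  -0.03605174]
 [ 0.56365925  0.07416378]]
high 673 1.0643448400534854
[[0.994 0.369 1.064]
 [0.994 0.369 1.064]
 [0.994 0.369 1.064]
 [0.994 0.369 1.064]
 [0.994 0.369 1.064]
 [0.994 0.369 1.064]
 [0.994 0.369 1.064]
 [0.994 0.369 1.064]
 [0.994 0.369 1.064]
 [0.994 0.369 1.064]
 [0.994 0.369 1.064]
 [0.994 0.369 1.064]
 [0.994 0.369 1.064]
 [0.994 0.369 1.064]
 [0.994 0.369 1.064]
 [0.994 0.369 1.064]
 [0.994 0.369 1.064]
 [0.994 0.369 1.064]
 [0.994 0.369 1.064]
 [0.994 0.369 1.064]
 [0.994 0.369 1.064]
 [0.994 0.369 1.064]
 [0.994 0.369 1.064]
 [0.994 0.369 1.064]
 [0.994 0.369 1.064]
 [0.994 0.369 1.064]
 [0.994 0.369 1.064]
 [0.994 0.369 1.064]
 [0.994 0.369 1.064]
 [0.994 0.369 1.064]
 [0.994 0.369 1.064]]
```

View pics/topcrop.png

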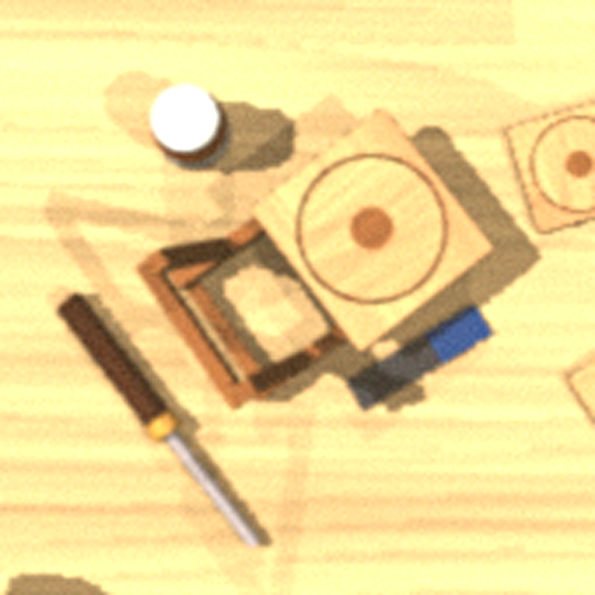

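View pics/scenecrop.png

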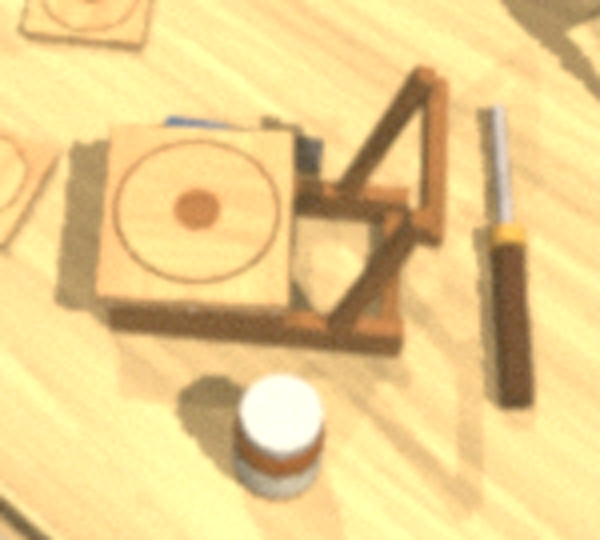

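Crops: the platter lies squarely on the rack. A bar joins the post tops (lower left in the top crop), and the scraper (blue handle) lies alongside one frame. The jar stands near the other frame.

```bash
python3 - <<'E'
from h import *
pc=np.array([.5459,-.027]); a=np.radians(128.1); ex=np.array([np.cos(a),np.sin(a)]); ey=np.array([-ex[1],ex[0]])
for n in ["top","scene"]:
    c=dict(np.load(n+"0.npz")); W=cloud(c); hsv=cv2.cvtColor(c["image"],cv2.COLOR_RGB2HSV)
    L=np.dstack([(W[...,:2]-pc)@ex,(W[...,:2]-pc)@ey,W[...,2]])
    m=(L[...,0]>.0)&(L[...,0]<.26)&(abs(L[...,1])<.09)&(L[...,2]>.02)&(L[...,2]<.25)
    m&=~((abs(L[...,2]-.075)<.007)&(L[...,0]<.075))
    X=L[m]*1000
    print(n,len(X))
    for z0,z1 in [(25,45),(45,60),(60,100),(100,140),(140,180),(180,200),(200,230)]:
        Y=X[(X[:,2]>=z0)&(X[:,2]<z1)]
        if len(Y)>5:
            print(z0,z1,len(Y),"x",np.percentile(Y[:,0],[2,10,50,90,98]).round(),"y",np.percentile(Y[:,1],[1,5,50,95,99]).round())
    # top bar yaw
    Y=X[(X[:,2]>175)&(X[:,2]<225)]
    r=cv2.minAreaRect(Y[:,:2].astype(np.float32)); print("top",r)
    for s in (-1,1):
        Y=X[(X[:,2]>70)&(X[:,2]<180)&(X[:,1]*s>30)]
        if len(Y)>5: print(s,len(Y),"x fit vs z",np.polyfit(Y[:,2],Y[:,0],1),"y",np.polyfit(Y[:,0]-120,Y[:,1],1), Y[:,1].mean())
    Y=X[(X[:,2]>45)&(X[:,2]<60)&(X[:,0]>60)]
    r=cv2.minAreaRect(Y[:,:2].astype(np.float32)); print("base",r)
    for s in (-1,1):
        Z=Y[Y[:,1]*s>40]; print(s,len(Z),Z[:,0].min(),Z[:,0].max(),Z[:,1].mean() if len(Z) else 0)
E
```

```text
top 1159
25 45 312 x [ 74.  81. 148. 245. 249.] y [-88. -75. -34.  55.  57.]
45 60 22 x [ 42.  71. 107. 112. 114.] y [-73. -72.  45.  57.  72.]
60 100 64 x [ 49.  71. 117. 125. 130.] y [-73. -71. -33.  56.  69.]
100 140 55 x [121. 123. 129. 135. 141.] y [-74. -72. -61.  55.  55.]
140 180 180 x [132. 137. 156. 170. 173.] y [-74. -71. -13.  52.  55.]
180 200 271 x [144. 149. 161. 168. 171.] y [-75. -72. -12.  51.  54.]
top ((156.5669403076172, -10.667991638183594), (130.29917907714844, 30.18895149230957), 87.27411651611328)
-1 122 x fit vs z [ 0.41422891 79.40030756] y [  0.41037644 -68.24884529] -60.766197862567026
1 85 x fit vs z [ 0.39176357 85.38870455] y [-0.20106098 51.12795485] 47.332650571169964
base ((99.09097290039062, -6.555488586425781), (40.992618560791016, 133.58615112304688), 7.4798173904418945)
-1 10 104.30516349636842 114.75798867259627 -65.45740379563995
1 11 70.98861461496993 113.12548425339878 50.259613423803245
scene 1530
25 45 457 x [ 10.  47. 116. 239. 245.] y [-77. -75. -60.  53.  56.]
45 60 70 x [  5.  21. 103. 117. 122.] y [-74. -74. -70.  52.  57.]
60 100 138 x [  9.  29. 116. 127. 132.] y [-76. -75. -71.  51.  55.]
100 140 115 x [118. 121. 129. 138. 143.] y [-76. -75. -61.  49.  53.]
140 180 235 x [130. 134. 151. 166. 169.] y [-77. -76. -18.  46.  52.]
180 200 230 x [141. 146. 157. 166. 169.] y [-76. -75. -13.  50.  54.]
top ((154.59744262695312, -11.331672668457031), (132.28965759277344, 28.921907424926758), 87.92256927490234)
-1 207 x fit vs z [ 0.38397261 82.63757243] y [  0.32215233 -73.22529042] -68.43773364730762
1 167 x fit vs z [ 0.30822587 96.31755753] y [-0.17837789 46.03543856] 43.166809410274226
base ((93.88019561767578, -8.288833618164062), (133.18531799316406, 57.702518463134766), 87.29320526123047)
-1 23 61.91628555936374 119.65659976714882 -70.96037728726131
1 23 70.225845661675 125.18093720846521 46.08711571686313
```

Call:
play_rows --moves '[[[0,0,0,0,0,-0.4,85],[0.2,0,0,0,0,-0.4,85],[0.2,0,0,0,0,-0.4,60],[0,0.2,0,-0.3,-0.2,0,50],[0,0.2,0,-0.3,-0.2,0,50]]]'

```text
time: 0.52
tool_pos: [0.2374, 0.6029, 0.3221]
tcp_rot: [-0.432, -2.873, 0.236]
wrist_force: [2.2, -0.4, -0.9]
width: 0.604
grip_force: 0.0
```

```bash
python3 - <<'E'
from workcell import bot
from h import *
s=bot.read_state(); print({k:(np.round(v,4)) for k,v in s.items()})
c=dict(np.load("top0.npz")); W=cloud(c)
for n,(u,v) in dict(plA=(395,187),plB=(415,252),scr=(360,237),scr2=(345,247),jar=(283,175),gh=(262,243),gt=(300,288)).items(): print(n,np.median(W[v-3:v+4,u-3:u+4].reshape(-1,3),0).round(3))
print(ray(c,[(395,187)],0.012))
E
```

```text
{'time': np.float64(0.5167), 'q': array([ 1.0655,  0.3291,  1.3193,  0.1569,  1.724 , -0.2011]), 'joint_vel': array([-1.2464, -0.3189,  0.6118,  0.9101,  0.1245, -1.0068]), 'joint_torque': array([ 13.1874, -55.8483, -40.3665,   0.678 ,   1.3462,   1.1677]), 'tool_pos': array([0.2374, 0.6029, 0.3221]), 'tcp_rot': array([-0.4317, -2.8729,  0.2365]), 'wrist_force': array([ 2.2387, -0.3549, -0.8986]), 'torque': array([ 0.0379, -0.1827,  0.063 ]), 'grip_force': np.float64(0.0), 'width': np.float64(0.6039)}
plA [ 0.608 -0.207  0.014]
plB [ 0.412 -0.265  0.015]
scr [ 0.456 -0.101  0.006]
scr2 [ 0.426 -0.057  0.004]
jar [0.628 0.125 0.09 ]
gh [0.434 0.19  0.023]
gt [0.302 0.077 0.004]
[[ 0.60789523 -0.20701276  0.012     ]]
```

Call:
play_rows --moves '[[[0,0,0.2,-0.35,-0.2,0,50],[0,0.2,0.2,-0.35,-0.2,0,50],[0,0.2,0.2,-0.35,-0.2,0,50],[0,0,0,-0.35,-0.2,0,50],[0,0,0,0,0,0,50]]]'

```text
time: 0.93
tool_pos: [0.3302, 0.4555, 0.3038]
tcp_rot: [-0.836, -2.63, 0.235]
wrist_force: [-0.2, -0.2, 0.4]
width: 0.591
grip_force: 0.0
```

```bash
cat > kin.py <<'E'
import numpy as np
from scipy.spatial.transform import Rotation as R
from scipy.optimize import least_squares
S=[([1.24607229,.264779749,1.60538404,0,1.27368959,-.0368933967],[.19135379,.64645924,.19383877],[-.45050356,-3.10871721,.00349455]),
([1.0655,.3291,1.3193,.1569,1.724,-.2011],[.2374,.6029,.3221],[-.4317,-2.8729,.2365])]
def fk(q,p):
    h,L1,L2,d,e,r0=p
    A=R.from_euler('z',q[0])*R.from_euler('y',q[1]); x=np.array([0,0,h])+R.from_euler('z',q[0]).apply([r0,0,0])+A.apply([e,0,L1])
    A=A*R.from_euler('y',q[2]); x=x+A.apply([-e,0,L2])
    A=A*R.from_euler('z',q[3])*R.from_euler('y',q[4]); x=x+A.apply([0,0,d])
    return x,A*R.from_euler('z',q[5])
E
python3 - <<'E'
from kin import *
from workcell import bot
s=bot.read_state(); S.append((s['q'],s['tool_pos'],s['tcp_rot'])); print([np.round(x,4).tolist() for x in S[-1]])
for q,x,r in S:
    print((fk(q,[.3,.4,.4,.2,0,0])[1].inv()*R.from_rotvec(r)).as_rotvec())
for fix in (1,0):
    f=lambda p:np.concatenate([fk(q,p if not fix else np.r_[p[:4],0,0])[0]-x for q,x,r in S])
    o=least_squares(f,[.3,.4,.4,.2,0,0]); print(o.x,o.fun.round(4))
E
```

```text
[[0.7394, 0.2292, 1.5066, 0.2377, 1.7388, -0.2155], [0.3302, 0.4555, 0.3038], [-0.8359, -2.63, 0.2346]]
[ 5.02473692e-06 -4.66440987e-06  1.57079443e+00]
[ 4.44852776e-06 -2.98362862e-05  1.57088259e+00]
[-1.84972160e-16  2.62043893e-16  1.57079633e+00]
[0.33183744 0.50087088 0.58220251 0.45447503 0.         0.        ] [ 0.0276  0.004  -0.0048  0.0104 -0.01    0.0017 -0.0011 -0.0125  0.0031]
[ 0.69716376  0.26681063  0.52302884  0.4940764  -0.15909216  0.31020007] [ 0.025  -0.0037  0.0021  0.0068 -0.0038  0.0048 -0.0038 -0.0025 -0.0069]
```

```bash
sed -i 's/h,L1,L2,d,e,r0=p/h,L1,L2,d,o=p; e=0;r0=0/; s/apply(\[r0,0,0\])/apply([r0,o,0])/' kin.py; python3 - <<'E'
from kin import *
from workcell import bot
s=bot.read_state(); S.append((s['q'],s['tool_pos'],s['tcp_rot']))
f=lambda p:np.concatenate([fk(q,p)[0]-x for q,x,r in S])
o=least_squares(f,[.3,.4,.4,.2,0]); print(o.x.tolist(),o.fun.round(4))
E
```

```text
[0.24887685496457063, 0.5130148205533874, 0.5655940048777451, 0.38329744708381897, 0.024944779563751854] [-0.      0.0001  0.0001 -0.0001 -0.0001 -0.0001  0.0001 -0.      0.    ]
```

```bash
cat > plan.py <<'E'
from kin import *
from workcell import bot
import json,os
P=[0.24887685,0.51301482,0.565594,0.38329745,0.02494478]; T=R.from_euler('z',np.pi/2)
LO=[-2.63,-.94,.31,-1.31,0,-2.55]; HI=[2.63,2.18,2.57,4.45,2.66,2.55]; VM=np.array([2.57,2.57,3.14,3.14,3.14,3.14])
rk=json.load(open('rack.json')) if os.path.exists('rack.json') else dict(yaw=125.7,o=[0,0])
def exy(): a=np.radians(rk['yaw']); return np.array([np.cos(a),np.sin(a),0]),np.array([-np.sin(a),np.cos(a),0])
def w(p): # rack mm -> world m
    ex,ey=exy(); return np.array([*rk['o'],0])+(ex*p[0]+ey*p[1])/1000+[0,0,p[2]/1000]
def rack(x): # world -> rack mm
    ex,ey=exy(); d=(np.asarray(x)-[*rk['o'],0])*1000; return np.stack([d@ex,d@ey,d[...,2]],-1)
def ori(tilt,s): # tilt deg below horizontal, tool z heading rack +x; 90=down; s=sign of y_t
    ex,ey=exy(); t=np.radians(tilt); z=np.cos(t)*ex-np.sin(t)*np.array([0,0,1]); y=s*ey
    return R.from_matrix(np.c_[np.cross(y,z),y,z])
def ik(p,o,q0):
    def f(q):
        x,A=fk(q,P); return np.r_[(x-p)*5,((A*T).inv()*o).as_rotvec()]
    r=least_squares(f,np.clip(q0,np.array(LO)+1e-3,np.array(HI)-1e-3),bounds=(LO,HI)); return r.x,abs(r.fun).max()
def plan(p,o,jaw,n,p0=None,o0=None,s=None):
    s=s or bot.read_state(); q=s['q']
    p0=s['tool_pos'] if p0 is None else p0; o0=R.from_rotvec(s['tcp_rot']) if o0 is None else o0
    rv=(o0.inv()*o).as_rotvec()/n; rows=[]; c=o0; vm=np.zeros(6); e=0
    for i in range(n):
        v=c.inv().apply((p-p0)/n); rows.append([*(rv/.5).round(3).tolist(),*(v/.1).round(3).tolist(),jaw])
        c=c*R.from_rotvec(rv); q2,ee=ik(p0+(p-p0)*(i+1)/n,c,q); e=max(e,ee); vm=np.maximum(vm,abs(q2-q)*12/VM); q=q2
    print("q",q.round(2),"err",round(e,4),"vfrac",vm.round(2),"step mm",round(np.linalg.norm(p-p0)/n*1e3,1),"deg",round(np.degrees(np.linalg.norm(rv)),1))
    for i in range(0,n,5): print(json.dumps([rows[i:i+5]]))
    return q
E
python3 - <<'E'
import json,numpy as np
pc=np.array([.5459,-.027]); a=np.radians(128.1); ex=np.array([np.cos(a),np.sin(a)]); ey=np.array([-ex[1],ex[0]])
o=pc+ex*.0395-ey*.0061; json.dump(dict(yaw=125.7,o=o.tolist()),open('rack.json','w'))
import plan as p
print(o,p.rack([*pc,.075]))
for s in (1,-1):
    print("s",s)
    q=p.plan(p.w([-20,0,380]),p.ori(90,s),50,15)
    for t,x,z in [(35,-140,45),(35,-90,45),(35,-20,130),(60,50,170)]:
        q,e=p.ik(p.w([x,0,z]),p.ori(t,s),q); print(t,x,z,q.round(2),round(e,4))
E
```

```text
[0.52632739 0.00784785] [-39.72079328   4.44056094  75.        ]
s 1
q [ 0.46 -0.26  1.99 -0.67  1.28 -2.55] err 0.6193 vfrac [0.3  0.27 0.4  0.53 0.42 0.95] step mm 34.3 deg 10.8
[[[0.048, -0.06, -0.367, -0.27, -0.192, -0.087, 50], [0.048, -0.06, -0.367, -0.233, -0.24, -0.074, 50], [0.048, -0.06, -0.367, -0.187, -0.28, -0.062, 50], [0.048, -0.06, -0.367, -0.134, -0.311, -0.05, 50], [0.048, -0.06, -0.367, -0.076, -0.332, -0.039, 50]]]
[[[0.048, -0.06, -0.367, -0.015, -0.341, -0.029, 50], [0.048, -0.06, -0.367, 0.046, -0.339, -0.021, 50], [0.048, -0.06, -0.367, 0.107, -0.325, -0.016, 50], [0.048, -0.06, -0.367, 0.164, -0.3, -0.012, 50], [0.048, -0.06, -0.367, 0.216, -0.266, -0.011, 50]]]
[[[0.048, -0.06, -0.367, 0.261, -0.222, -0.013, 50], [0.048, -0.06, -0.367, 0.296, -0.171, -0.016, 50], [0.048, -0.06, -0.367, 0.322, -0.115, -0.022, 50], [0.048, -0.06, -0.367, 0.337, -0.054, -0.03, 50], [0.048, -0.06, -0.367, 0.34, 0.007, -0.04, 50]]]
35 -140 45 [-0.16  0.14  2.4  -1.12  0.   -2.55] 1.3032
35 -90 45 [-0.1   0.09  2.46 -1.05  0.   -2.55] 1.2627
35 -20 130 [ 0.21 -0.09  2.19 -0.28  0.
[... 494 characters left out ...]
.081, 50], [-0.043, -0.034, 0.044, -0.301, -0.143, -0.079, 50], [-0.043, -0.034, 0.044, -0.305, -0.135, -0.077, 50], [-0.043, -0.034, 0.044, -0.309, -0.127, -0.075, 50], [-0.043, -0.034, 0.044, -0.313, -0.118, -0.072, 50]]]
[[[-0.043, -0.034, 0.044, -0.317, -0.11, -0.069, 50], [-0.043, -0.034, 0.044, -0.321, -0.102, -0.066, 50], [-0.043, -0.034, 0.044, -0.324, -0.093, -0.062, 50], [-0.043, -0.034, 0.044, -0.327, -0.085, -0.059, 50], [-0.043, -0.034, 0.044, -0.329, -0.076, -0.055, 50]]]
35 -140 45 [-0.46  0.88  1.27  0.42  1.86 -1.15] 0.0
35 -90 45 [-0.43  0.81  1.4   0.43  1.8  -1.15] 0.0
35 -20 130 [-0.38  0.62  1.54  0.47  1.83 -1.09] 0.0
60 50 170 [-0.21  0.22  1.81  0.34  1.52 -0.92] 0.0
```

Call:
play_rows --moves '[[[-0.043,-0.034,0.044,-0.27,-0.19,-0.087,50],[-0.043,-0.034,0.044,-0.275,-0.185,-0.086,50],[-0.043,-0.034,0.044,-0.28,-0.175,-0.086,50],[-0.043,-0.034,0.044,-0.285,-0.17,-0.085,50],[-0.043,-0.034,0.044,-0.29,-0.16,-0.083,50]]]'

```text
time: 1.35
tool_pos: [0.3964, 0.307, 0.3307]
tcp_rot: [-1.019, -2.703, 0.154]
wrist_force: [0.7, -0.1, -0.6]
width: 0.583
grip_force: 0.0
```

Call:
play_rows --moves '[[[-0.043,-0.034,0.044,-0.295,-0.15,-0.08,50],[-0.043,-0.034,0.044,-0.3,-0.145,-0.08,50],[-0.043,-0.034,0.044,-0.305,-0.135,-0.077,50],[-0.043,-0.034,0.044,-0.31,-0.125,-0.075,50],[-0.043,-0.034,0.044,-0.313,-0.12,-0.072,50]]]'

```text
time: 1.77
tool_pos: [0.4664, 0.1529, 0.3553]
tcp_rot: [-1.219, -2.758, 0.073]
wrist_force: [0.1, 0.2, 0.8]
width: 0.584
grip_force: 0.0
```

Call:
play_rows --moves '[[[-0.043,-0.034,0.044,-0.317,-0.11,-0.07,50],[-0.043,-0.034,0.044,-0.32,-0.1,-0.066,50],[-0.043,-0.034,0.044,-0.325,-0.093,-0.062,50],[-0.043,-0.034,0.044,-0.327,-0.085,-0.06,50],[-0.043,-0.034,0.044,-0.33,-0.075,-0.055,50]]]'

```text
time: 2.18
tool_pos: [0.5368, -0.0015, 0.3798]
tcp_rot: [-1.427, -2.797, -0.014]
wrist_force: [0.5, 0.9, 0.6]
width: 0.586
grip_force: 0.0
```

Call:
play_rows --moves '[[[0,0,0,0,0,0,50],[0,0,0,0,0,0,50]]]'

```text
time: 2.35
tool_pos: [0.5366, -0.0013, 0.3797]
tcp_rot: [-1.429, -2.795, -0.013]
wrist_force: [0.3, -0.1, -0.0]
width: 0.591
grip_force: 0.0
```

```bash
python3 - <<'E'
from workcell import bot, vision
from h import *
import plan as p
s=bot.read_state(); print(p.rack(s['tool_pos']),s['tcp_rot'],p.ori(90,-1).as_rotvec())
c=vision.read_camera("wrist"); np.savez("wrist1.npz",**c); cv2.imwrite("pics/wrist1.png",c["image"][:,:,::-1])
print(p.rack(-c["R"].T@c["t"]),c["R"])
E
```

```text
[-13.35846011  -2.996154   379.66407714] [-1.42910546 -2.79480062 -0.01316632] [-1.43357656e+00 -2.79543604e+00 -4.38906236e-17]
[ 70.29097122  -1.73727534 558.28920039] [[ 0.81039865  0.58584078  0.00667865]
 [ 0.55258042 -0.76807828  0.32359023]
 [ 0.19470208 -0.25854659 -0.94617375]]
```

View pics/wrist1.png

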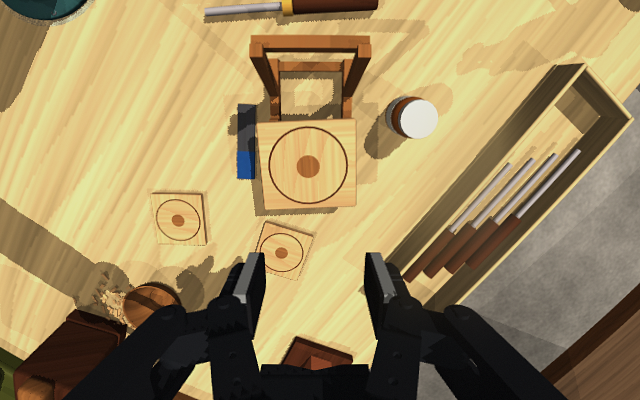

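The wrist view shows the platter at (256–356, 118–210), the top bar at rows 36–47 and columns 250–371, the scraper at (246,140), the jar at (414,118), and the small platter just ahead of the front edge at (282,250).

```bash
cat > meas.py <<'E'
from h import *; import plan as p
def rects(c,verbose=1):
    W=p.rack(cloud(c)); out={}
    hsv=cv2.cvtColor(c["image"],cv2.COLOR_RGB2HSV)
    near=(abs(W[...,0])<160)&(abs(W[...,1])<100)
    for n,m in dict(plat=near&(abs(W[...,2]-75)<6)&(W[...,0]<60),bar=near&(W[...,2]>182)&(W[...,2]<205)).items():
        k,l,st,_=cv2.connectedComponentsWithStats(m.astype(np.uint8)); i=1+np.argmax(st[1:,4])
        ct=max(cv2.findContours((l==i).astype(np.uint8),cv2.RETR_EXTERNAL,cv2.CHAIN_APPROX_NONE)[0],key=len)
        z=np.median(W[l==i][:,2]); b=cv2.boxPoints(cv2.minAreaRect(ct)); 
        X=p.rack(ray(c,ct.reshape(-1,2),z/1000)); r=cv2.minAreaRect(X[:,:2].astype(np.float32)); out[n]=r
        print(n,st[i,4],"z",z.round(1),[np.round(v,1).tolist() for v in r])
    m=near&(W[...,2]>48)&(W[...,2]<60)&(W[...,0]>25); Y=W[m]
    print("base y",len(Y),np.percentile(Y[:,1],[1,3,97,99]).round(1),"x",np.percentile(Y[:,0],[1,99]).round(1))
    for s in(-1,1):
        m2=near&(W[...,2]>65)&(W[...,2]<178)&(W[...,1]*s>40)&(W[...,0]>50); Y=W[m2]; pf=Y[:,0]-64-(Y[:,2]-35)*np.tan(np.radians(15)); print("post",s,len(Y),"front off",np.percentile(pf,[2,5,50]).round(1),"y",np.percentile(Y[:,1],[3,50,97]).round(1))
    return W
E
python3 - <<'E'
from meas import *
rects(dict(np.load("wrist1.npz")))
E
```

```text
plat 8339 z 74.7 [[-39.7, 5.7], [138.3, 148.6], 2.6]
bar 432 z 185.0 [[113.5, -25.2], [79.9, 19.5], 88.3]
base y 91 [-64.3 -63.1  65.4  67.6] x [26.7 83.3]
post -1 444 front off [-1.3 -1.1 -0.2] y [-63.4 -54.  -45.7]
post 1 468 front off [-1.  -0.9  0.2] y [44.8 55.4 65.2]
```

```bash
python3 - <<'E'
import json; import plan as p
r=dict(p.rk); r['o']=p.w([-1,1,0])[:2].tolist(); json.dump(r,open('rack.json','w')); p.rk=r
ex,ey=p.exy()
import numpy as np
s=p.bot.read_state()
for sg in (1,-1):
    y=sg*ex; z=np.array([0,0,-1.]); o=p.R.from_matrix(np.c_[np.cross(y,z),y,z])
    q,e=p.ik(p.w([-39,112,60]),o,s['q']); print(sg,q.round(2),round(e,4))
    if e<.01:
        p.plan(p.w([-39,112,180]),o,70,15)
E
```

```text
1 [-0.25 -0.    2.17 -0.    0.97 -2.44] 0.0
q [-0.25 -0.13  2.05 -0.    1.22 -2.44] err 0.0 vfrac [0.07 0.04 0.12 0.   0.1  0.46] step mm 15.5 deg 6.0
[[[0.001, -0.0, -0.209, -0.019, -0.078, 0.132, 70], [0.001, -0.0, -0.209, -0.011, -0.08, 0.132, 70], [0.001, -0.0, -0.209, -0.002, -0.081, 0.132, 70], [0.001, -0.0, -0.209, 0.006, -0.08, 0.132, 70], [0.001, -0.0, -0.209, 0.014, -0.079, 0.133, 70]]]
[[[0.001, -0.0, -0.209, 0.023, -0.077, 0.133, 70], [0.001, -0.0, -0.209, 0.03, -0.074, 0.133, 70], [0.001, -0.0, -0.209, 0.038, -0.071, 0.133, 70], [0.001, -0.0, -0.209, 0.045, -0.066, 0.133, 70], [0.001, -0.0, -0.209, 0.052, -0.061, 0.133, 70]]]
[[[0.001, -0.0, -0.209, 0.058, -0.055, 0.133, 70], [0.001, -0.0, -0.209, 0.063, -0.049, 0.133, 70], [0.001, -0.0, -0.209, 0.068, -0.042, 0.133, 70], [0.001, -0.0, -0.209, 0.072, -0.034, 0.133, 70], [0.001, -0.0, -0.209, 0.075, -0.027, 0.133, 70]]]
-1 [-0.25 -0.    2.17 -0.    0.97  0.7 ] 0.0
q [-0.25 -0.13  2.05  0.    1.22  0.7 ] err 0.0 vfrac [0.07 0.04 0.12 0.   0.09 0.36] step mm 15.5 deg 6.0
[[[-0.0, -0.001, 0.21, -0.019, -0.078, 0.132, 70], [-0.0, -0.001, 0.21, -0.027, -0.076, 0.132, 70], [-0.0, -0.001, 0.21, -0.035, -0.073, 0.132, 70], [-0.0, -0.001, 0.21, -0.042, -0.069, 0.132, 70], [-0.0, -0.001, 0.21, -0.049, -0.064, 0.132, 70]]]
[[[-0.0, -0.001, 0.21, -0.055, -0.058, 0.132, 70], [-0.0, -0.001, 0.21, -0.061, -0.052, 0.132, 70], [-0.0, -0.001, 0.21, -0.066, -0.046, 0.133, 70], [-0.0, -0.001, 0.21, -0.071, -0.039, 0.133, 70], [-0.0, -0.001, 0.21, -0.074, -0.031, 0.133, 70]]]
[[[-0.0, -0.001, 0.21, -0.077, -0.023, 0.133, 70], [-0.0, -0.001, 0.21, -0.079, -0.015, 0.133, 70], [-0.0, -0.001, 0.21, -0.08, -0.006, 0.133, 70], [-0.0, -0.001, 0.21, -0.08, 0.002, 0.133, 70], [-0.0, -0.001, 0.21, -0.079, 0.01, 0.133, 70]]]
```

Call:
play_rows --moves '[[[0,0,0.21,-0.019,-0.078,0.132,70],[0,0,0.21,-0.027,-0.076,0.132,70],[0,0,0.21,-0.035,-0.073,0.132,70],[0,0,0.21,-0.042,-0.069,0.132,70],[0,0,0.21,-0.049,-0.064,0.132,70]]]'

```text
time: 2.82
tool_pos: [0.5097, -0.0286, 0.3123]
tcp_rot: [-2.103, -2.326, -0.011]
wrist_force: [-0.2, 0.7, -0.8]
width: 0.822
grip_force: 0.0
```

Call:
play_rows --moves '[[[0,0,0.21,-0.055,-0.058,0.132,70],[0,0,0.21,-0.061,-0.052,0.132,70],[0,0,0.21,-0.066,-0.046,0.133,70],[0,0,0.21,-0.071,-0.039,0.133,70],[0,0,0.21,-0.074,-0.031,0.133,70]]]'

```text
time: 3.23
tool_pos: [0.4836, -0.0584, 0.2457]
tcp_rot: [-2.633, -1.7, -0.009]
wrist_force: [-1.0, 1.0, 0.4]
width: 0.818
grip_force: 0.0
```

Call:
play_rows --moves '[[[0,0,0.21,-0.077,-0.023,0.133,70],[0,0,0.21,-0.079,-0.015,0.133,70],[0,0,0.21,-0.08,-0.006,0.133,70],[0,0,0.21,-0.08,0.002,0.133,70],[0,0,0.21,-0.079,0.01,0.133,70]]]'

```text
time: 3.65
tool_pos: [0.4576, -0.0882, 0.1789]
tcp_rot: [-2.983, -0.958, -0.006]
wrist_force: [0.0, -0.4, -0.5]
width: 0.823
grip_force: 0.0
```

Call:
play_rows --moves '[[[0,0,0,0,0,0,70],[0,0,0,0,0,0,70]]]'

```text
time: 3.82
tool_pos: [0.4574, -0.0883, 0.1791]
tcp_rot: [-2.979, -0.967, -0.004]
wrist_force: [0.1, -0.4, 0.3]
width: 0.824
grip_force: 0.0
```

```bash
python3 - <<'E'
import plan as p, numpy as np
s=p.bot.read_state(); print(p.rack(s['tool_pos']).round(1), s['width'])
ex,ey=p.exy(); y=-ex; z=np.array([0,0,-1.]); o=p.R.from_matrix(np.c_[np.cross(y,z),y,z])
A=p.R.from_rotvec(s['tcp_rot']).as_matrix(); print("tool x,y in rack",A.T@ex,A.T@ey)
p.plan(p.w([-39,112,56]),o,70,5)
E
```

```text
[-36.9 111.1 179.1] 0.823764466574845
tool x,y in rack [ 0.00485525 -0.99995548  0.00809064] [-0.99997449 -0.00489741 -0.00519952]
q [-0.25  0.    2.17 -0.    0.96  0.7 ] err 0.0 vfrac [0.   0.15 0.11 0.01 0.2  0.01] step mm 24.6 deg 0.1
[[[-0.003, -0.002, 0.002, -0.003, 0.006, 0.246, 70], [-0.003, -0.002, 0.002, -0.003, 0.006, 0.246, 70], [-0.003, -0.002, 0.002, -0.003, 0.005, 0.246, 70], [-0.003, -0.002, 0.002, -0.002, 0.005, 0.246, 70], [-0.003, -0.002, 0.002, -0.002, 0.005, 0.246, 70]]]
```

Call:
play_rows --moves '[[[-0.003,-0.002,0.002,0,0.005,0.246,70],[-0.003,-0.002,0.002,0,0.005,0.246,70],[-0.003,-0.002,0.002,0,0.005,0.246,70],[-0.003,-0.002,0.002,0,0.005,0.246,70],[-0.003,-0.002,0.002,0,0.005,0.246,70]]]'

```text
time: 4.23
tool_pos: [0.4619, -0.0904, 0.0575]
tcp_rot: [2.988, 0.963, 0.007]
wrist_force: [0.1, 0.3, -0.4]
width: 0.82
grip_force: 0.0
```

Call:
play_rows --moves '[[[0,0,0,0.05,0,0,70],[0,0,0,0.05,0,0,70],[0,0,0,0.03,0,0,70],[0,0,0,0.02,0,0,70],[0,0,0,0.01,0,0,70]]]'

```text
time: 4.65
tool_pos: [0.4756, -0.0819, 0.0594]
tcp_rot: [2.989, 0.958, 0.009]
wrist_force: [-0.4, -1.1, -0.2]
width: 0.818
grip_force: 0.0
```

Call:
play_rows --moves '[[[0,0,0,0.015,0,0,70],[0,0,0,0.015,0,0,70],[0,0,0,0.015,0,0,70],[0,0,0,0.015,0,0,70],[0,0,0,0,0,0,70]]]'

```text
time: 5.07
tool_pos: [0.4782, -0.0784, 0.0572]
tcp_rot: [2.991, 0.956, 0.004]
wrist_force: [-1.3, -0.3, -0.8]
width: 0.821
grip_force: 0.0
```

```bash
python3 - <<'E'
from meas import *
from workcell import vision
s=p.bot.read_state(); print(p.rack(s['tool_pos']).round(1), s['wrist_force'])
for n in ["wrist","scene"]:
    c=vision.read_camera(n); cv2.imwrite(f"pics/{n}2.png",c["image"][:,:,::-1]); rects(c)
E
```

```text
[-41.   88.4  57.2] [-1.34092039 -0.25074271 -0.76160595]
plat 63467 z 74.8 [[-40.0, 18.7], [137.6, 118.4], 2.5]
bar 156 z 182.6 [[-20.9, 70.5], [14.5, 1.7], 1.6]
base y 478 [50.8 50.9 64.2 64.6] x [67.7 84.1]Traceback (most recent call last):
  File "<stdin>", line 5, in <module>
  File "meas.py", line 15, in rects
    m2=near&(W[...,2]>65)&(W[...,2]<178)&(W[...,1]*s>40)&(W[...,0]>50); Y=W[m2]; pf=Y[:,0]-64-(Y[:,2]-35)*np.tan(np.radians(15)); print("post",s,len(Y),"front off",np.percentile(pf,[2,5,50]).round(1),"y",np.percentile(Y[:,1],[3,50,97]).round(1))
                                                                                                                                                                    ~~~~~~~~~~~~~^^^^^^^^^^^^^
    return _quantile_unchecked(
        a, q, axis, out, overwrite_input, method, keepdims, weights)
    return _ureduce(a,
                    func=_quantile_ureduce_func,
    ...<5 lines>...
                    overwrite_input=overwrite_input,
                    method=method)
    r = func(a, **kwargs)
    result = _quantile(arr,
                       quantiles=q,
    ...<2 lines>...
                       out=out,
                       weights=wgt)
    slices_having_nans = np.isnan(arr[-1, ...])
                                  ~~~^^^^^^^^^
IndexError: index -1 is out of bounds for axis 0 with size 0
```

View pics/wrist2.png

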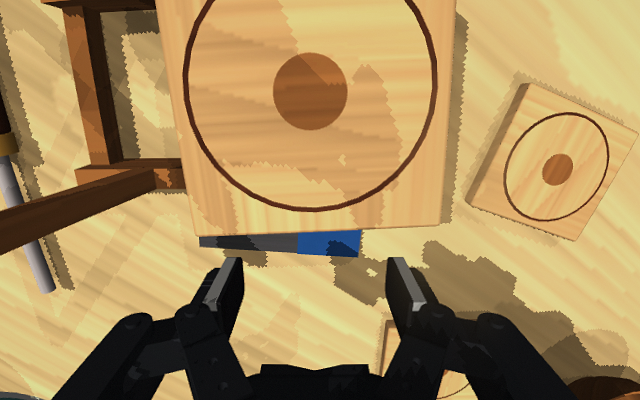

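The wrist view shows the fingertips (rows 257–290) just short of the platter's near edge (row 235). There is no contact yet, so I keep nudging.

Call:
play_rows --moves '[[[0,0,0,0.015,0,0,70],[0,0,0,0.015,0,0,70],[0,0,0,0.01,0,0,70],[0,0,0,0,0,0,70]]]'

```text
time: 5.45
tool_pos: [0.4815, -0.076, 0.0571]
tcp_rot: [2.991, 0.957, 0.003]
wrist_force: [0.0, 0.5, 0.6]
width: 0.821
grip_force: 0.0
```

```bash
sed -i 's/Y=W\[m2\]; pf/Y=W[m2]\n        if len(Y)<30: continue\n        pf/' meas.py; cat > m2.py <<'E'
from meas import *
from workcell import vision
s=p.bot.read_state(); print(p.rack(s['tool_pos']).round(1), s['wrist_force'],s['torque'],s['time'])
c=vision.read_camera("wrist"); W=rects(c); m=(abs(W[...,2]-75)<4)&(abs(W[...,0])<120)&(W[...,1]>40)&(W[...,1]<95)
for x in (-100,-80,-60,-40,-20,0,20):
    k=m&(abs(W[...,0]-x)<2); print(x,np.percentile(W[k][:,1],99).round(1) if k.any() else None,end='; ')
E
python3 m2.py
```

```text
[-40.9  84.4  57.1] [0.04733681 0.47059562 0.55613597] [ 0.00220022  0.01495523 -0.01483744] 5.45
plat 65143 z 74.8 [[-39.9, 16.7], [137.6, 122.3], 2.5]
bar 91 z 182.7 [[-57.8, 66.4], [1.3, 8.0], 88.0]
base y 461 [50.9 50.9 64.3 64.7] x [68.  83.8]
post 1 4475 front off [-0.4 -0.2  1.1] y [50.7 56.1 64.4]
-100 75.7; -80 76.0; -60 76.9; -40 77.9; -20 78.7; 0 79.7; 20 80.5;
```

Call:
play_rows --moves '[[[0,0,0,-0.15,0,0,70],[0,0,0,0,0,0.12,70],[0,0,0,0.08,0,0,70],[0,0,0,0.02,0,0,70],[0,0,0,0,0,0,70]]]'

```text
time: 5.92
tool_pos: [0.4779, -0.0789, 0.0455]
tcp_rot: [2.991, 0.957, 0.004]
wrist_force: [0.9, -0.5, -0.4]
width: 0.817
grip_force: 0.0
```

Call:
play_rows --moves '[[[0,0,0,0.02,0,0,70],[0,0,0,0.015,0,0,70],[0,0,0,0.01,0,0,70],[0,0,0,0,0,0,70]]]'

```text
time: 6.25
tool_pos: [0.4814, -0.0763, 0.0454]
tcp_rot: [2.991, 0.957, 0.004]
wrist_force: [-0.7, 0.4, -0.0]
width: 0.818
grip_force: 0.0
```

```bash
python3 m2.py
```

```text
[-41.1  84.6  45.4] [-0.68139159  0.38727478 -0.01796036] [ 0.01870639 -0.03279327  0.04896952] 6.25
plat 72481 z 74.8 [[-39.9, 18.3], [137.4, 119.4], 2.5]Traceback (most recent call last):
  File "m2.py", line 4, in <module>
    c=vision.read_camera("wrist"); W=rects(c); m=(abs(W[...,2]-75)<4)&(abs(W[...,0])<120)&(W[...,1]>40)&(W[...,1]<95)
                                     ~~~~~^^^
  File "meas.py", line 7, in rects
    k,l,st,_=cv2.connectedComponentsWithStats(m.astype(np.uint8)); i=1+np.argmax(st[1:,4])
                                                                       ~~~~~~~~~^^^^^^^^^^
    return _wrapfunc(a, 'argmax', axis=axis, out=out, **kwds)
    return bound(*args, **kwds)
ValueError: attempt to get argmax of an empty sequence
```

Call:
play_rows --moves '[[[0,0,0,0.015,0,0,70],[0,0,0,0.015,0,0,70],[0,0,0,0.01,0,0,70],[0,0,0,0,0,0,70]]]'

```text
time: 6.63
tool_pos: [0.4844, -0.074, 0.0452]
tcp_rot: [2.991, 0.957, 0.003]
wrist_force: [0.2, -0.9, -0.2]
width: 0.818
grip_force: 0.0
```

```bash
sed -i 's/st\[1:,4\])$/st[1:,4]) if k>1 else 0/' meas.py; python3 - <<'E'
from workcell import vision
import cv2
c=vision.read_camera("wrist"); cv2.imwrite("pics/w3.png",c["image"][200:330,130:480,::-1].repeat(2,0).repeat(2,1))
E
python3 m2.py
```

```text
[-40.9  81.   45.1] [ 0.52136712  0.83616486 -0.32450092] [-0.04308809  0.04477919 -0.02345743] 6.6833
plat 74230 z 74.8 [[-39.8, 16.5], [137.4, 123.1], 2.5]
bar 256000 z 13.7 [[-50.8, 111.1], [355.8, 667.2], 89.4]
base y 581 [50.3 50.5 64.5 65.1] x [67.9 84.2]
post 1 4254 front off [-0.5 -0.2  1.2] y [50.6 55.9 64.4]
-100 75.4; -80 76.1; -60 77.3; -40 77.6; -20 78.8; 0 79.2; 20 80.5;
```

View pics/w3.png

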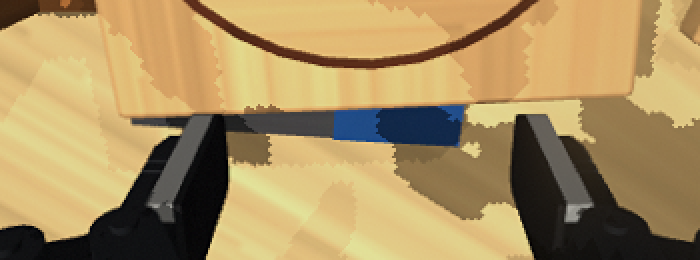

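The fingertip strips (crop 2x: tips near (210,115) and (530,115)) end just beyond the platter edge. I'll measure the fingers in the tool frame to know where their front faces are.

```bash
python3 - <<'E'
from meas import *
from workcell import vision
c=vision.read_camera("wrist"); s=p.bot.read_state(); Wd=cloud(c)
F=p.R.from_rotvec(s['tcp_rot']).inv().apply((Wd.reshape(-1,3)-s['tool_pos']))*1000
rc=p.rack(Wd.reshape(-1,3)); cols=c["image"].reshape(-1,3).astype(int)
dark=(cols.max(1)-cols.min(1)<25)
for lo,hi in [(-70,-50),(-50,-40),(-40,-30),(-30,-25),(-25,-20),(-20,-15),(-15,-10),(-10,-5),(-5,0)]:
    m=(F[:,2]>lo)&(F[:,2]<hi)&(abs(F[:,1])>25)&(abs(F[:,1])<70)&(abs(F[:,0])<40)&dark
    if m.sum()>3: print(lo,hi,m.sum(),"x",np.percentile(F[m,0],[2,50,98]).round(1),"|y|",np.percentile(abs(F[m,1]),[2,50,98]).round(1),"racky",np.percentile(rc[m,1],[2,98]).round(1))
E
```

```text
-70 -50 2333 x [-9.2  7.2 11.7] |y| [34.4 35.7 47.8] racky [69.5 90.4]
-50 -40 309 x [-8.5  5.2 11.5] |y| [34.6 35.1 41.3] racky [69.7 89.6]
```

```bash
python3 - <<'E'
from meas import *
from workcell import vision
c=vision.read_camera("wrist"); s=p.bot.read_state(); 
for n,c,tp,tr in [("now",c,s['tool_pos'],s['tcp_rot']),("hover50",dict(np.load("wrist1.npz")),np.array([.5366,-.0013,.3797]),[-1.4291,-2.7948,-.01317])]:
    Wd=cloud(c); F=p.R.from_rotvec(tr).inv().apply(Wd.reshape(-1,3)-tp)*1000
    m=(F[:,2]>-120)&(F[:,2]<20)&(abs(F[:,1])<60)&(F[:,2]<(-33 if n=="now" else 20))
    print(n,m.sum(),"max tool z",np.percentile(F[m,2],[50,90,98,99.5,100]).round(1))
    G=F[m]; t=G[G[:,2]>np.percentile(G[:,2],99)]; print(t[::max(1,len(t)//6)].round(1))
E
```

```text
now 25547 max tool z [-100.4  -68.6  -51.6  -46.6  -33. ]
[[106.7  -0.3 -33. ]
 [  9.8 -34.9 -45.8]
 [  7.4 -34.7 -45.4]
 [  2.  -35.2 -42.9]
 [ -0.3  35.1 -45.4]
 [ -3.2  35.4 -47.2]
 [ -9.2 -34.5 -48.4]]
hover50 29205 max tool z [-100.9  -70.7  -49.   -42.9  -38.1]
[[ 10.4 -31.5 -41.7]
 [ 11.1  26.2 -43.9]
 [ 10.7 -26.6 -45.1]
 [  7.6  25.2 -45.3]
 [  1.8  25.3 -43.9]
 [ -4.6  25.4 -42. ]
 [ -9.7  25.3 -44.9]]
```

Call:
play_rows --moves '[[[0,0,0,-0.2,0,0,70],[0,0,0,0,0,0.13,70],[0,0,0,0,0,0.12,70],[0,0,0,0.06,0,0,70],[0,0,0,0,0,0,70]]]'

```text
time: 7.25
tool_pos: [0.4729, -0.0818, 0.0198]
tcp_rot: [2.992, 0.956, 0.002]
wrist_force: [0.7, 0.5, -0.4]
width: 0.816
grip_force: 0.0
```

Call:
play_rows --moves '[[[0,0,0,0.02,0,0,70],[0,0,0,0.015,0,0,70],[0,0,0,0.015,0,0,70],[0,0,0,0.01,0,0,70],[0,0,0,0,0,0,70]]]'

```text
time: 7.67
tool_pos: [0.4781, -0.0787, 0.0205]
tcp_rot: [2.991, 0.957, 0.004]
wrist_force: [-0.8, -0.6, 1.5]
width: 0.818
grip_force: 0.5
```

```bash
python3 m2.py
```

```text
[-41.1  88.7  20.5] [-0.83213066 -0.61060909  1.53013414] [-0.02001193  0.16212135  0.01424536] 7.6667
plat 90407 z 74.8 [[-41.0, 35.8], [137.1, 132.7], 1.8]
bar 2 z 198.8 [[-41.2, 4.0], [0.0, 0.0], 0.0]
base y 785 [50.5 50.6 64.3 64.7] x [67.9 84.5]
post 1 3003 front off [-0.5 -0.2  1.1] y [50.7 56.5 64.5]
-100 72.7; -80 78.3; -60 74.1; -40 75.0; -20 75.5; 0 78.2; 20 76.8;
```

Call:
play_rows --moves '[[[0,0,0,0.012,0,0,70],[0,0,0,0,0,0,70],[0,0,0,-0.2,0,0,70],[0,0,0,-0.2,0,0,70],[0,0,0,0,0,0,70]]]'

```text
time: 8.13
tool_pos: [0.4436, -0.1019, 0.0195]
tcp_rot: [2.992, 0.955, -0.0]
wrist_force: [-0.0, 0.2, -0.2]
width: 0.815
grip_force: 0.0
```

```bash
python3 m2.py; python3 - <<'E'
import plan as p
# candidates for the fork: horizontal-ish reach
q=p.bot.read_state()['q']
for t in (0,15,25,35,50):
  for x,z in [(-160,60),(-80,40),(-20,100),(50,160)]:
    qq,e=p.ik(p.w([x,0,z]),p.ori(t,-1),[-.4,.8,1.4,.4,1.8,-1.1]); print(t,x,z,qq.round(2),round(e,4))
E
```

```text
[-39.8 130.2  19.5] [-0.0212294   0.15704397 -0.24170956] [-0.03573239 -0.00430015  0.02198353] 8.1333
plat 61460 z 74.7 [[-41.3, 43.4], [137.3, 63.5], 1.3]
bar 3 z 197.5 [[-40.3, 45.1], [0.0, 0.0], 0.0]
base y 836 [50.9 50.9 64.7 64.9] x [67.6 82.6]
post 1 1904 front off [-0.7 -0.4  1. ] y [51.1 58.  64.6]
-100 73.3; -80 73.4; -60 73.9; -40 74.6; -20 74.8; 0 75.5; 20 76.4; 0 -160 60 [-0.5   1.28  0.92  0.68  2.39 -1.04] 0.0
0 -80 40 [-0.46  1.19  1.16  0.64  2.25 -1.13] 0.0
0 -20 100 [-0.43  1.03  1.36  0.66  2.21 -1.14] 0.0
0 50 160 [-0.38  0.86  1.55  0.7   2.17 -1.13] 0.0
15 -160 60 [-0.5   1.13  1.02  0.55  2.2  -1.1 ] 0.0
15 -80 40 [-0.46  1.03  1.26  0.54  2.06 -1.16] 0.0
15 -20 100 [-0.42  0.88  1.43  0.57  2.04 -1.14] 0.0
15 50 160 [-0.37  0.71  1.59  0.62  2.02 -1.11] 0.0
25 -160 60 [-0.49  1.01  1.11  0.47  2.06 -1.13] 0.0
25 -80 40 [-0.44  0.92  1.33  0.49  1.93 -1.16] 0.0
25 -20 100 [-0.41  0.77  1.48  0.52  1.92 -1.13] 0.0
25 50 160 [-0.36  0.61  1.63  0.56  1.91 -1.09] 0.0
35 -160 60 [-0.47  0.9   1.21  0.41  1.91 -1.14] 0.0
35 -80 40 [-0.42  0.8   1.42  0.43  1.79 -1.15] 0.0
35 -20 100 [-0.38  0.66  1.55  0.46  1.79 -1.12] 0.0
35 50 160 [-0.33  0.5   1.68  0.51  1.8  -1.06] 0.0
50 -160 60 [-0.43  0.72  1.37  0.32  1.67 -1.13] 0.0
50 -80 40 [-0.38  0.63  1.56  0.35  1.56 -1.12] 0.0
50 -20 100 [-0.33  0.48  1.66  0.38  1.59 -1.07] 0.0
50 50 160 [-0.27  0.33  1.76  0.41  1.63 -1.  ] 0.0
```

```bash
cat >> plan.py <<'E'
def tip(x,z,tilt,y=0,k=40): # rack mm of fork tip axis -> world TCP
    t=np.radians(tilt); return w([x+k*np.cos(t),y,z-k*np.sin(t)])
def where():
    s=bot.read_state(); o=R.from_rotvec(s['tcp_rot']); ex,ey=exy(); z=o.apply([0,0,1]); print("t",round(s['time'],2),"tcp",rack(s['tool_pos']).round(1),"tip",(rack(s['tool_pos']-.04*z)).round(1),"tilt",np.degrees(np.arcsin(-z[2])).round(1),"hdg y",(z@ey).round(3),"F",(ex@s['wrist_force']).round(1),(ey@s['wrist_force']).round(1),s['wrist_force'][2].round(1))
E
python3 - <<'E'
import plan as p, numpy as np
s=p.bot.read_state(); o0=p.R.from_rotvec(s['tcp_rot'])
a=p.w([-40,130,230]); o=p.ori(25,-1); b=p.tip(-150,200,25)
print("up"); q=p.plan(a,o0,50,6)
print("over"); q=p.plan(b,o,50,20,a,o0,dict(s,q=q))
print("down"); p.plan(p.tip(-140,66,25),o,50,5,b,o,dict(s,q=q))
E
```

```text
up
q [-0.28 -0.18  2.01  0.    1.32  0.67] err 0.0 vfrac [0.   0.25 0.18 0.   0.29 0.  ] step mm 35.0 deg 0.0
[[[0.0, 0.0, 0.0, -0.002, -0.0, -0.35, 50], [0.0, 0.0, 0.0, -0.002, -0.0, -0.35, 50], [0.0, 0.0, 0.0, -0.002, -0.0, -0.35, 50], [0.0, 0.0, 0.0, -0.002, -0.0, -0.35, 50], [0.0, 0.0, 0.0, -0.002, -0.0, -0.35, 50]]]
[[[0.0, 0.0, 0.0, -0.002, -0.0, -0.35, 50]]]
over
q [-0.46  0.81  1.23  0.52  2.12 -1.06] err 0.0 vfrac [0.21 0.27 0.23 0.24 0.22 0.5 ] step mm 7.8 deg 5.4
[[[0.089, 0.088, -0.139, 0.065, 0.036, 0.024, 50], [0.089, 0.088, -0.139, 0.061, 0.042, 0.025, 50], [0.089, 0.088, -0.139, 0.057, 0.047, 0.025, 50], [0.089, 0.088, -0.139, 0.053, 0.052, 0.026, 50], [0.089, 0.088, -0.139, 0.048, 0.057, 0.025, 50]]]
[[[0.089, 0.088, -0.139, 0.043, 0.061, 0.025, 50], [0.089, 0.088, -0.139, 0.037, 0.065, 0.024, 50], [0.089, 0.088, -0.139, 0.031, 0.068, 0.022, 50], [0.089, 0.088, -0.139, 0.026, 0.071, 0.02, 50], [0.089, 0.088, -0.139, 0.02, 0.074, 0.018, 50]]]
[[[0.089, 0.088, -0.139, 0.014, 0.075, 0.016, 50], [0.089, 0.088, -0.139, 0.008, 0.077, 0.013, 50], [0.089, 0.088, -0.139, 0.002, 0.078, 0.009, 50], [0.089, 0.088, -0.139, -0.004, 0.078, 0.006, 50], [0.089, 0.088, -0.139, -0.009, 0.078, 0.002, 50]]]
[[[0.089, 0.088, -0.139, -0.015, 0.077, -0.002, 50], [0.089, 0.088, -0.139, -0.02, 0.076, -0.006, 50], [0.089, 0.088, -0.139, -0.025, 0.074, -0.01, 50], [0.089, 0.088, -0.139, -0.029, 0.071, -0.015, 50], [0.089, 0.088, -0.139, -0.033, 0.068, -0.019, 50]]]
down
q [-0.46  0.94  1.27  0.48  1.97 -1.15] err 0.0 vfrac [0.01 0.14 0.05 0.04 0.12 0.08] step mm 26.9 deg 0.0
[[[0.0, 0.0, 0.0, -0.234, -0.0, 0.131, 50], [0.0, 0.0, 0.0, -0.234, -0.0, 0.131, 50], [0.0, 0.0, 0.0, -0.234, -0.0, 0.131, 50], [0.0, 0.0, 0.0, -0.234, -0.0, 0.131, 50], [0.0, 0.0, 0.0, -0.234, -0.0, 0.131, 50]]]
```

Call:
play_rows --moves '[[[0,0,0,0,0,-0.41,50],[0,0,0,0,0,-0.41,50],[0,0,0,0,0,-0.41,50],[0,0,0,0,0,-0.41,50],[0,0,0,0,0,-0.41,50]]]'

```text
time: 8.6
tool_pos: [0.4464, -0.1006, 0.2275]
tcp_rot: [2.991, 0.956, 0.006]
wrist_force: [0.4, -0.0, 0.2]
width: 0.584
grip_force: 0.0
```

Call:
play_rows --moves '[[[0.089,0.088,-0.139,0.065,0.036,0.024,50],[0.089,0.088,-0.139,0.061,0.042,0.025,50],[0.089,0.088,-0.139,0.057,0.047,0.025,50],[0.089,0.088,-0.139,0.053,0.052,0.026,50],[0.089,0.088,-0.139,0.048,0.057,0.025,50]]]'

```text
time: 9.02
tool_pos: [0.4845, -0.097, 0.2143]
tcp_rot: [-2.526, -1.337, -0.212]
wrist_force: [-0.4, 1.1, -0.5]
width: 0.584
grip_force: 0.0
```

Call:
play_rows --moves '[[[0.089,0.088,-0.139,0.043,0.061,0.025,50],[0.089,0.088,-0.139,0.037,0.065,0.024,50],[0.089,0.088,-0.139,0.031,0.068,0.022,50],[0.089,0.088,-0.139,0.026,0.071,0.02,50],[0.089,0.088,-0.139,0.02,0.074,0.018,50]]]'

```text
time: 9.43
tool_pos: [0.5215, -0.0933, 0.2016]
tcp_rot: [-2.015, -1.598, -0.374]
wrist_force: [-0.7, 0.3, 1.1]
width: 0.585
grip_force: 0.0
```

Call:
play_rows --moves '[[[0.089,0.088,-0.139,0.014,0.075,0.016,50],[0.089,0.088,-0.139,0.008,0.077,0.013,50],[0.089,0.088,-0.139,0.002,0.078,0.009,50],[0.089,0.088,-0.139,-0.004,0.078,0.006,50],[0.089,0.088,-0.139,-0.009,0.078,0.002,50]]]'

```text
time: 9.85
tool_pos: [0.5585, -0.0891, 0.1892]
tcp_rot: [-1.478, -1.76, -0.502]
wrist_force: [-0.5, -0.2, 0.0]
width: 0.583
grip_force: 0.0
```

Call:
play_rows --moves '[[[0.089,0.088,-0.139,-0.015,0.077,-0.002,50],[0.089,0.088,-0.139,-0.02,0.076,-0.006,50],[0.089,0.088,-0.139,-0.025,0.074,-0.01,50],[0.089,0.088,-0.139,-0.029,0.071,-0.015,50],[0.089,0.088,-0.139,-0.033,0.068,-0.019,50]]]'

```text
time: 10.27
tool_pos: [0.5955, -0.0848, 0.1768]
tcp_rot: [-0.931, -1.834, -0.597]
wrist_force: [0.3, 0.3, 0.2]
width: 0.586
grip_force: 0.0
```

Call:
play_rows --moves '[[[0,0,0,0,0,0,50],[0,0,0,0,0,0,50]]]'

```text
time: 10.43
tool_pos: [0.5948, -0.0838, 0.1751]
tcp_rot: [-0.935, -1.83, -0.594]
wrist_force: [-0.6, -0.4, -0.0]
width: 0.588
grip_force: 0.0
```

```bash
python3 - <<'E'
import plan as p
p.where(); p.plan(p.tip(-140,66,25),p.ori(25,-1),50,6)
E
```

```text
t 10.43 tcp [-113.4   -3.2  175.1] tip [-149.7   -3.4  191.9] tilt 24.8 hdg y 0.006 F 0.0 0.7 -0.0
q [-0.46  0.94  1.27  0.48  1.97 -1.15] err 0.0 vfrac [0.   0.1  0.06 0.03 0.1  0.06] step mm 21.1 deg 0.1
[[[-0.002, -0.001, -0.0, -0.184, -0.005, 0.103, 50], [-0.002, -0.001, -0.0, -0.184, -0.005, 0.103, 50], [-0.002, -0.001, -0.0, -0.184, -0.005, 0.103, 50], [-0.002, -0.001, -0.0, -0.184, -0.005, 0.103, 50], [-0.002, -0.001, -0.0, -0.184, -0.005, 0.103, 50]]]
[[[-0.002, -0.001, -0.0, -0.184, -0.005, 0.103, 50]]]
```

Call:
play_rows --moves '[[[-0.002,-0.001,0,-0.184,-0.005,0.103,50],[-0.002,-0.001,0,-0.184,-0.005,0.103,50],[-0.002,-0.001,0,-0.184,-0.005,0.103,50],[-0.002,-0.001,0,-0.184,-0.005,0.103,50],[-0.002,-0.001,0,-0.184,-0.005,0.103,50]]]'

```text
time: 10.85
tool_pos: [0.588, -0.0804, 0.0729]
tcp_rot: [-0.942, -1.837, -0.6]
wrist_force: [0.0, 0.2, 0.5]
width: 0.587
grip_force: 0.0
```

Call:
play_rows --moves '[[[-0.002,-0.001,0,-0.184,-0.005,0.103,50],[0,0,0,0,0,0,50],[0,0,0,0,0,0,50]]]'

```text
time: 11.1
tool_pos: [0.5854, -0.0785, 0.0506]
tcp_rot: [-0.94, -1.831, -0.6]
wrist_force: [0.3, -0.4, 0.2]
width: 0.587
grip_force: 0.0
```

```bash
python3 - <<'E'
from workcell import vision
from h import *
import plan as p
p.where()
c=vision.read_camera("scene"); im=c["image"][120:290,200:420,::-1]
cv2.imwrite("pics/s4.png",cv2.convertScaleAbs(cv2.resize(im,None,fx=3.5,fy=3.5,interpolation=cv2.INTER_CUBIC),alpha=1.5))
c=vision.read_camera("wrist"); s=p.bot.read_state(); W=cloud(c).reshape(-1,3); F=p.R.from_rotvec(s['tcp_rot']).inv().apply(W-s['tool_pos'])*1000
m=(F[:,2]>-120)&(F[:,2]<10)&(abs(F[:,1])<45)&(abs(F[:,0])<13); G=F[m]; print("tip z",np.percentile(G[:,2],[50,90,99,100]).round(1))
E
```

```text
t 11.1 tcp [-103.6    1.5   50.6] tip [-139.8    1.5   67.4] tilt 24.9 hdg y -0.001 F -0.5 -0.0 0.2
tip z [-85.5  -9.9  -6.1  -3.3]
```

View pics/s4.png

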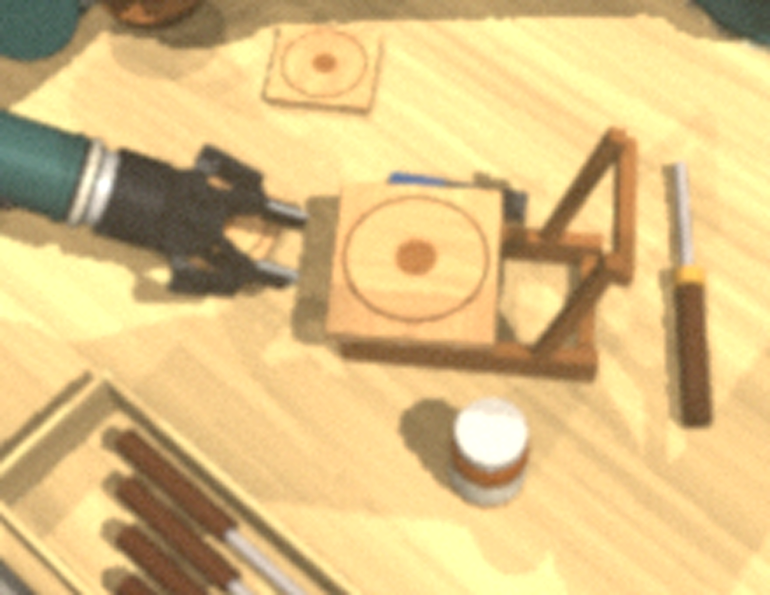

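The fork tips at (300,215) and (295,275) stand a few cm short of the platter's front edge at (335,260), level with it. The posts, gouge and jar are untouched.

Call:
play_rows --moves '[[[0,0,0,0.085,0,0.18,50],[0,0,0,0.021,0,0.045,50],[0,0,0,0.021,0,0.045,50],[0,0,0,0.021,0,0.045,50],[0,0,0,0.021,0,0.045,50]]]'

```text
time: 11.62
tool_pos: [0.5639, -0.047, 0.0529]
tcp_rot: [-0.941, -1.837, -0.601]
wrist_force: [1.7, -1.6, 3.1]
width: 0.584
grip_force: 1.8
```

Call:
play_rows --moves '[[[0,0,0,0.013,0,0.027,50],[0,0,0,0.013,0,0.027,50],[0,0,0,0,0,0,50]]]'

```text
time: 11.87
tool_pos: [0.5599, -0.0416, 0.0527]
tcp_rot: [-0.94, -1.835, -0.601]
wrist_force: [1.1, -1.0, 3.3]
width: 0.586
grip_force: 1.7
```

```bash
cat > m3.py <<'E'
from meas import *
from workcell import vision
p.where()
for n in ("scene","wrist"):
    c=vision.read_camera(n); W=p.rack(cloud(c)); m=(abs(W[...,0])<130)&(abs(W[...,1])<90)&(abs(W[...,2]-75)<4)
    k,l,st,_=cv2.connectedComponentsWithStats(m.astype(np.uint8)); i=1+np.argmax(st[1:,4])
    ct=max(cv2.findContours((l==i).astype(np.uint8),0,1)[0],key=len); X=p.rack(ray(c,ct.reshape(-1,2),.075)); print(n,[np.round(v,1).tolist() for v in cv2.minAreaRect(X[:,:2].astype(np.float32))])
E
python3 m3.py
```

```text
t 11.87 tcp [-58.8   0.6  52.7] tip [-95.    0.7  69.7] tilt 25.1 hdg y -0.002 F -1.5 -0.3 3.3
scene [[-40.5, -4.0], [175.0, 150.9], 0.0]
wrist [[-43.5, -1.1], [173.7, 147.0], 0.2]
```

```bash
python3 - <<'E'
from workcell import vision
from h import *
import plan as p
c=vision.read_camera("scene"); a=c["image"][150:240,230:400,::-1]
b=vision.read_camera("wrist"); 
A=cv2.convertScaleAbs(cv2.resize(a,(680,360),interpolation=cv2.INTER_CUBIC),alpha=1.5); B=cv2.resize(b["image"][:,:,::-1],(384,240))
cv2.imwrite("pics/s5.png",np.vstack([A,np.hstack([B,np.zeros((240,296,3),np.uint8)])]))
for n,c in (("s",c),("w",b)):
    W=p.rack(cloud(c)).reshape(-1,3)
    m=(abs(W[:,1])<70)&(W[:,2]>60)&(W[:,2]<90)
    for y in (-60,-30,0,30,60):
        k=m&(abs(W[:,1]-y)<4); Y=W[k]; 
        if len(Y)>20:
            print(n,y,[(x,np.median(Y[abs(Y[:,0]-x)<4][:,2]).round(1)) for x in range(-100,65,15) if (abs(Y[:,0]-x)<4).sum()>2])
E
```

```text
s -60 [(-85, np.float64(74.8)), (-70, np.float64(73.8)), (-55, np.float64(74.9)), (-40, np.float64(74.9)), (-25, np.float64(77.4)), (-10, np.float64(74.8)), (5, np.float64(76.1)), (20, np.float64(75.2)), (35, np.float64(74.8))]
s -30 [(-100, np.float64(82.6)), (-85, np.float64(74.9)), (-70, np.float64(75.4)), (-55, np.float64(73.8)), (-40, np.float64(75.6)), (-25, np.float64(74.9)), (-10, np.float64(76.2)), (5, np.float64(74.6)), (20, np.float64(74.7)), (35, np.float64(74.6))]
s 0 [(-85, np.float64(74.7)), (-70, np.float64(75.0)), (-55, np.float64(74.7)), (-40, np.float64(75.0)), (-25, np.float64(75.3)), (-10, np.float64(76.4)), (5, np.float64(75.4)), (20, np.float64(75.5)), (35, np.float64(75.8))]
s 30 [(-100, np.float64(80.7)), (-85, np.float64(75.6)), (-70, np.float64(74.4)), (-55, np.float64(76.3)), (-40, np.float64(75.7)), (-25, np.float64(75.9)), (-10, np.float64(75.8)), (5, np.float64(74.8)), (20, np.float64(75.0)), (35, np.float64(74.5))]
s 60 [(-85, np.float64(76.6)), (-70, np.float64(75.0)), (-55, np.float64(74.1)), (-40, np.float64(74.4)), (-25, np.float64(74.2)), (-10, np
[... 623 characters left out ...]
 (-70, np.float64(75.0)), (-55, np.float64(75.0)), (-40, np.float64(75.2)), (-25, np.float64(75.4)), (-10, np.float64(75.4)), (5, np.float64(75.1)), (20, np.float64(75.2)), (35, np.float64(74.5)), (50, np.float64(73.3))]
w 30 [(-100, np.float64(82.9)), (-85, np.float64(74.4)), (-70, np.float64(74.9)), (-55, np.float64(75.0)), (-40, np.float64(75.1)), (-25, np.float64(75.0)), (-10, np.float64(75.1)), (5, np.float64(75.0)), (20, np.float64(75.1)), (35, np.float64(74.1))]
w 60 [(-85, np.float64(74.2)), (-70, np.float64(74.3)), (-55, np.float64(74.4)), (-40, np.float64(74.6)), (-25, np.float64(74.8)), (-10, np.float64(74.7)), (5, np.float64(74.1)), (20, np.float64(74.2)), (35, np.float64(74.2))]
```

View pics/s5.png

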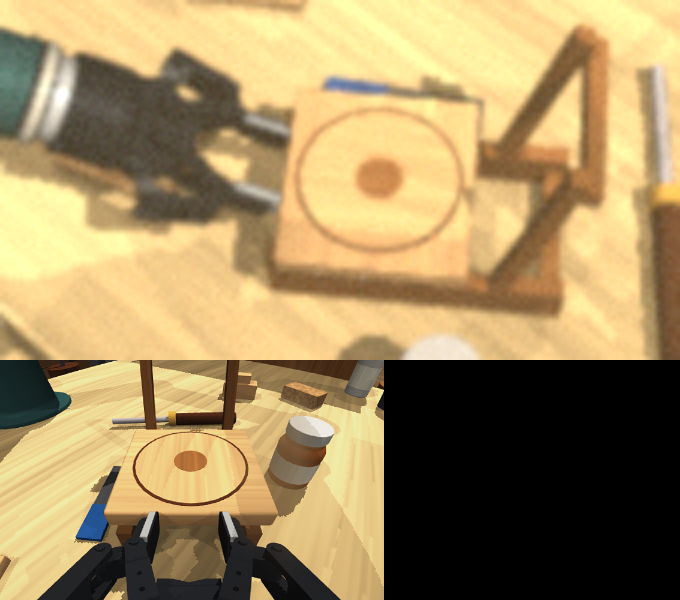

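The fork tips (235,125)/(275,200) now press the platter's front edge. In the wrist inset it sits square and centred between the posts, so I push 10 mm more and then back off.

Call:
play_rows --moves '[[[0,0,0,0.015,0,0.036,50],[0,0,0,0.015,0,0.036,50],[0,0,0,0.008,0,0.018,50],[0,0,0,0,0,0,50]]]'

```text
time: 12.4
tool_pos: [0.5541, -0.0338, 0.052]
tcp_rot: [-0.94, -1.835, -0.601]
wrist_force: [1.5, -1.8, 4.2]
width: 0.585
grip_force: 2.1
```

Call:
play_rows --moves '[[[0,0,0,-0.05,0,-0.11,50],[0,0,0,-0.05,0,-0.11,50],[0,0,0,0,0,0,50],[0,0,0,0,0,0,50]]]'

```text
time: 12.73
tool_pos: [0.5679, -0.0535, 0.0507]
tcp_rot: [-0.941, -1.834, -0.6]
wrist_force: [0.2, 0.4, 0.0]
width: 0.583
grip_force: 0.0
```

```bash
python3 m3.py; python3 - <<'E'
import plan as p
p.plan(p.tip(-108,29,25),p.ori(25,-1),50,4)
E
```

```text
t 12.73 tcp [-73.1   1.   50.7] tip [-109.3    1.1   67.7] tilt 25.1 hdg y -0.002 F 0.3 -0.4 0.0
scene [[-12.6, -4.2], [151.2, 139.2], 89.8]
wrist [[-16.1, -1.1], [146.9, 140.4], 90.0]
q [-0.44  0.95  1.35  0.48  1.89 -1.18] err 0.0 vfrac [0.   0.06 0.01 0.01 0.04 0.02] step mm 9.8 deg 0.0
[[[0.001, 0.0, 0.0, -0.088, 0.002, 0.043, 50], [0.001, 0.0, 0.0, -0.088, 0.002, 0.043, 50], [0.001, 0.0, 0.0, -0.088, 0.002, 0.043, 50], [0.001, 0.0, 0.0, -0.088, 0.002, 0.043, 50]]]
```

Call:
play_rows --moves '[[[0,0,0,-0.088,0.002,0.043,30],[0,0,0,-0.088,0.002,0.043,30],[0,0,0,-0.088,0.002,0.043,30],[0,0,0,-0.088,0.002,0.043,30],[0,0,0,0,0,0,30]]]'

```text
time: 13.25
tool_pos: [0.5668, -0.0516, 0.0096]
tcp_rot: [-0.94, -1.831, -0.599]
wrist_force: [0.1, 1.1, -0.6]
width: 0.354
grip_force: 0.0
```

```bash
python3 - <<'E'
from meas import *
from workcell import vision
p.where(); c=vision.read_camera("wrist"); s=p.bot.read_state(); W=cloud(c).reshape(-1,3); F=p.R.from_rotvec(s['tcp_rot']).inv().apply(W-s['tool_pos'])*1000
col=c["image"].reshape(-1,3).astype(int); d=(col.max(1)-col.min(1)<25)&(col.max(1)<200)
print("width",s['width'])
for z in range(-130,-20,10):
    m=d&(abs(F[:,2]-z)<5)&(abs(F[:,0])<45)&(abs(F[:,1])<95)
    if m.sum()>5: print(z,m.sum(),"y",np.percentile(F[m,1],[1,99]).round(0),"x",np.percentile(F[m,0],[1,99]).round(0))
E
```

```text
t 13.25 tcp [-70.9   0.8   9.6] tip [-107.2    0.8   26.4] tilt 24.9 hdg y -0.0 F 0.8 -0.7 -0.6
width 0.3479645533302386
-130 98 y [-21.  21.] x [16. 17.]
-120 7732 y [-61.  61.] x [ 4. 16.]
-110 8369 y [-57.  57.] x [-7. 16.]
-100 4683 y [-53.  53.] x [-13.  16.]
-90 6792 y [-49.  48.] x [-12.  12.]
-80 1835 y [-44.  43.] x [-6. 13.]
-70 980 y [-28.  28.] x [-12.  10.]
-60 693 y [-28.  28.] x [-12.  10.]
-50 566 y [-29.  28.] x [-12.  10.]
-40 248 y [-74.  26.] x [-31.  10.]
-30 6 y [-73.  49.] x [-28.  39.]
```

Call:
play_rows --moves '[[[0,0,0,0.063,0,0.136,30],[0,0,0,0.063,0,0.136,30],[0,0,0,0.055,0,0.118,30],[0,0,0,0,0,0,30]]]'

```text
time: 13.63
tool_pos: [0.5421, -0.0159, 0.0128]
tcp_rot: [-0.939, -1.833, -0.6]
wrist_force: [-0.2, -0.5, 2.0]
width: 0.356
grip_force: 0.0
```

```bash
cat > lift.py <<'E'
import plan as p, numpy as np
# rows for lift: tip axis path so that upper tip corner follows the plate underside at distance L from pivot B
def T(th,L,B,tilt):
    t=np.radians(tilt); th=np.radians(th)
    c=np.array(B)+L*np.array([-np.cos(th),np.sin(th)])
    return c-11*np.array([np.sin(t),np.cos(t)])
E
python3 - <<'E'
import plan as p
from lift import *
p.where()
for th in (10,20,30,40,50,60,70,80,90,98):
    B=(57,55-20*min(1,th/35)); print(th,T(th,112,B,25).round(0), T(th,112,B,25)-0)
E
```

```text
t 13.63 tcp [-27.5   0.   12.8] tip [-63.7   0.   29.7] tilt 25.0 hdg y -0.0 F -0.3 0.4 2.0
10 [-58.  59.] [-57.94726922  58.76492453]
20 [-53.  72.] [-52.89437441  71.90829897]
30 [-45.  84.] [-44.6436461  83.8877572]
40 [-33.  97.] [-33.44577851  97.02282663]
50 [-20. 111.] [-19.64101316 110.82759197]
60 [ -4. 122.] [ -3.64880088 122.02545957]
70 [ 14. 130.] [ 14.04494307 130.27618787]
80 [ 33. 135.] [ 32.90260322 135.32908268]
90 [ 52. 137.] [ 52.35119912 137.03061434]
98 [ 68. 136.] [ 67.93858643 135.94063804]
```

Call:
play_rows --moves '[[[0,0,0,0.058,0,-0.014,30],[0,0,0,0.058,0,-0.014,30],[0,0,0,0.058,0,-0.014,30],[0,0,0,0.058,0,-0.014,30],[0,0,0,0.058,0,-0.014,30]]]'

```text
time: 14.05
tool_pos: [0.5406, -0.0132, 0.0425]
tcp_rot: [-0.941, -1.836, -0.601]
wrist_force: [0.7, -0.3, -0.5]
width: 0.353
grip_force: 0.5
```

Call:
play_rows --moves '[[[0,0,0,0.07,0,0.003,30],[0,0,0,0.07,0,0.003,30],[0,0,0,0,0,0,30]]]'

```text
time: 14.3
tool_pos: [0.5364, -0.0072, 0.0557]
tcp_rot: [-0.94, -1.836, -0.601]
wrist_force: [-0.4, 0.7, -1.6]
width: 0.353
grip_force: 0.4
```

```bash
cat > ang.py <<'E'
from meas import *
from workcell import vision
p.where()
def look(n):
    c=vision.read_camera(n); W=p.rack(cloud(c)); im=c["image"].astype(int)
    m=(abs(W[...,1])<82)&(W[...,0]>-110)&(W[...,0]<110)&(W[...,2]>58)&(W[...,2]<200)&(im[...,0]-im[...,2]>40)&(im[...,0]>130 if n!="scene" else im[...,0]>110)
    k,l,st,_=cv2.connectedComponentsWithStats(m.astype(np.uint8)); i=1+np.argmax(st[1:,4]); X=W[l==i]
    ctr=X.mean(0); u,s,v=np.linalg.svd(X[::max(1,len(X)//3000)]-ctr,full_matrices=False); nr=v[2]*np.sign(v[2][2] if abs(v[2][2])>.2 else v[2][0])
    print(n,len(X),"ctr",ctr.round(1),"n",nr.round(3),"resid",(s[2]/np.sqrt(min(len(X),3000))).round(2),"x",np.percentile(X[:,0],[1,99]).round(),"y",np.percentile(X[:,1],[1,99]).round(1),"z",np.percentile(X[:,2],[1,99]).round(),"theta",np.degrees(np.arctan2(nr[0],nr[2])).round(1))
    return c
if __name__=="__main__":
    for n in ("scene","wrist","top"): look(n)
E
python3 ang.py
```

```text
t 14.3 tcp [-17.1  -0.4  55.7] tip [-53.3  -0.3  72.7] tilt 25.2 hdg y -0.002 F 0.8 -0.1 -1.6
scene 2024 ctr [-2.6 -7.6 87.8] n [ 0.347 -0.008  0.938] resid 2.42 x [-65.  63.] y [-76.9  70.5] z [ 62. 111.] theta 20.3
wrist 35500 ctr [-36.8  -0.   97.6] n [0.278 0.006 0.961] resid 4.39 x [-70.  59.] y [-72.9  70.6] z [ 65. 110.] theta 16.1
top 1803 ctr [-11.1 -15.   91.9] n [ 0.335 -0.002  0.942] resid 2.42 x [-64.  66.] y [-75.2  69.9] z [ 63. 112.] theta 19.6
```

Call:
play_rows --moves '[[[0,0,0,0.071,0,0.011,30],[0,0,0,0.071,0,0.011,30],[0,0,0,0.056,0,0.018,30],[0,0,0,0.056,0,0.018,30],[0,0,0,0.056,0,0.018,30]]]'

```text
time: 14.87
tool_pos: [0.5244, 0.009, 0.0796]
tcp_rot: [-0.941, -1.836, -0.601]
wrist_force: [1.1, -2.3, 0.1]
width: 0.348
grip_force: 0.9
```

```bash
python3 ang.py
```

```text
t 14.87 tcp [ 3.  -0.2 79.6] tip [-33.2  -0.1  96.6] tilt 25.2 hdg y -0.002 F -2.5 0.4 0.1
scene 1639 ctr [  2.8  -8.2 104.2] n [ 0.63  -0.01   0.777] resid 3.0 x [-47.  55.] y [-77.2  70.4] z [ 60. 140.] theta 39.1
wrist 21064 ctr [-35.7  -0.6 130.2] n [0.533 0.002 0.846] resid 5.35 x [-49.  38.] y [-72.4  70.8] z [ 77. 140.] theta 32.2
top 1786 ctr [  1.4  -4.3 108.7] n [0.629 0.001 0.778] resid 3.05 x [-45.  56.] y [-75.2  71.6] z [ 62. 142.] theta 39.0
```

Call:
play_rows --moves '[[[0,0,0,0.061,0,0.02,30],[0,0,0,0.061,0,0.02,30],[0,0,0,0.061,0,0.02,30],[0,0,0,0.056,0,0.033,30],[0,0,0,0.056,0,0.033,30]]]'

```text
time: 15.43
tool_pos: [0.5101, 0.0287, 0.1009]
tcp_rot: [-0.94, -1.835, -0.601]
wrist_force: [0.3, -1.0, -0.5]
width: 0.349
grip_force: 0.6
```

Call:
play_rows --moves '[[[0,0,0,0.056,0,0.033,30],[0,0,0,0.037,0,0.032,30],[0,0,0,0.037,0,0.032,30],[0,0,0,0,0,0,30]]]'

```text
time: 15.77
tool_pos: [0.5015, 0.0407, 0.1085]
tcp_rot: [-0.94, -1.835, -0.6]
wrist_force: [0.4, -1.3, 0.8]
width: 0.351
grip_force: 0.3
```

```bash
python3 ang.py
```

```text
t 15.77 tcp [ 42.2   0.  108.5] tip [5.900e+00 1.000e-01 1.255e+02] tilt 25.1 hdg y -0.001 F -1.3 0.4 0.8
scene 943 ctr [ 26.6 -14.4 137.4] n [ 0.911 -0.024  0.411] resid 5.03 x [ 1. 57.] y [-77.6  70.1] z [ 64. 173.] theta 65.7
wrist 15011 ctr [  7.3  -1.8 168.2] n [-0.329 -0.001  0.944] resid 2.01 x [-0. 17.] y [-73.   71.1] z [162. 172.] theta -19.2
top 1007 ctr [ 26.8  -2.6 142.2] n [ 0.897 -0.004  0.442] resid 5.05 x [ 2. 58.] y [-74.7  71.5] z [ 68. 175.] theta 63.8
```

Call:
play_rows --moves '[[[0,0,0,0.034,0,0.034,30],[0,0,0,0.034,0,0.034,30],[0,0,0,0.034,0,0.034,30],[0,0,0,0.034,0,0.034,30],[0,0,0,0.034,0,0.034,30]]]'

```text
time: 16.33
tool_pos: [0.4884, 0.0587, 0.1163]
tcp_rot: [-0.94, -1.835, -0.601]
wrist_force: [0.2, -0.2, 0.3]
width: 0.348
grip_force: 0.1
```

Call:
play_rows --moves '[[[0,0,0,0.034,0,0.034,30],[0,0,0,0.02,0,0.032,30],[0,0,0,0.02,0,0.032,30],[0,0,0,0,0,0,30]]]'

```text
time: 16.67
tool_pos: [0.4813, 0.0686, 0.1189]
tcp_rot: [-0.94, -1.835, -0.6]
wrist_force: [0.3, -0.8, -0.2]
width: 0.352
grip_force: 0.0
```

```bash
python3 ang.py; python3 - <<'E'
from workcell import vision
import cv2,numpy as np
a=vision.read_camera("scene")["image"][130:240,270:420,::-1]; b=vision.read_camera("wrist")["image"][:,:,::-1]
cv2.imwrite("pics/s6.png",np.vstack([cv2.convertScaleAbs(cv2.resize(a,(450,330),interpolation=cv2.INTER_CUBIC),alpha=1.5),cv2.resize(b,(450,260))]))
E
```

```text
t 16.67 tcp [7.660e+01 1.000e-01 1.189e+02] tip [4.040e+01 1.000e-01 1.358e+02] tilt 25.1 hdg y -0.001 F -0.8 0.3 -0.2
scene 459 ctr [ 57.6 -19.6 158.1] n [1.    0.005 0.002] resid 5.88 x [47. 74.] y [-78.2  70.1] z [ 62. 178.] theta 89.9
wrist 12453 ctr [ 52.9 -12.3 169.3] n [ 0.982 -0.016 -0.186] resid 5.34 x [46. 66.] y [-74.2  70.4] z [111. 175.] theta 100.7
top 447 ctr [ 57.6  -0.3 172.9] n [ 0.984 -0.002 -0.179] resid 5.69 x [47. 68.] y [-74.3  71.9] z [106. 180.] theta 100.3
```

View pics/s6.png

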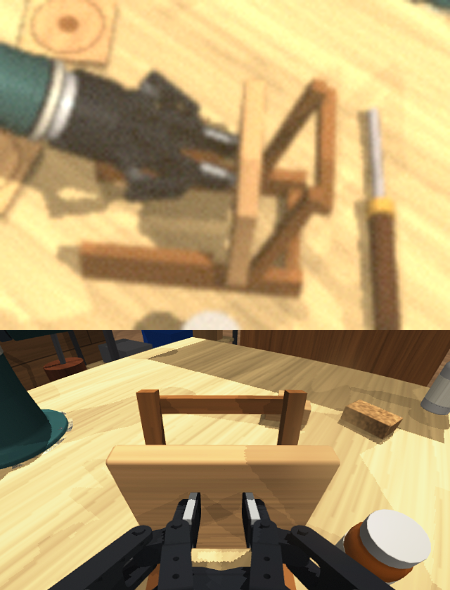

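The platter is upright and the fork tips bear on its underside. In the wrist inset its top edge spans columns 107–340, centred in front of the posts at 137–306. I now ease it over onto the posts.

Call:
play_rows --moves '[[[0,0,0,0.017,0,0.036,30],[0,0,0,0.017,0,0.036,30],[0,0,0,0.017,0,0.036,30],[0,0,0,0.013,0,0.027,30],[0,0,0,0.013,0,0.027,30]]]'

```text
time: 17.33
tool_pos: [0.471, 0.083, 0.1187]
tcp_rot: [-0.94, -1.835, -0.6]
wrist_force: [-0.2, -0.1, -0.3]
width: 0.35
grip_force: 0.0
```

Call:
play_rows --moves '[[[0,0,0,0.013,0,0.027,30],[0,0,0,0.009,0,0.018,30],[0,0,0,0.009,0,0.018,30],[0,0,0,0,0,0,30]]]'

```text
time: 17.67
tool_pos: [0.4671, 0.0886, 0.119]
tcp_rot: [-0.94, -1.835, -0.6]
wrist_force: [-0.3, -0.7, 0.4]
width: 0.347
grip_force: 0.0
```

```bash
python3 ang.py
```

```text
t 17.67 tcp [101.2   0.  119. ] tip [6.490e+01 1.000e-01 1.359e+02] tilt 25.1 hdg y -0.002 F -0.4 0.6 0.4
scene 437 ctr [ 85.9 -18.9 157.7] n [-0.968  0.008  0.249] resid 6.03 x [ 58. 102.] y [-77.9  70.6] z [ 65. 177.] theta -75.6
wrist 29299 ctr [ 76.8   2.4 151.8] n [-0.943  0.     0.333] resid 3.49 x [63. 97.] y [-73.6  71.4] z [105. 174.] theta -70.5
top 411 ctr [ 91.1  -0.4 172.3] n [0.192 0.    0.981] resid 2.51 x [ 82. 101.] y [-74.3  71.7] z [166. 178.] theta 11.1
```

Call:
play_rows --moves '[[[0,0,0,-0.04,0,-0.09,30],[0,0,0,-0.1,0,-0.25,30],[0,0,0,-0.1,0,-0.25,30],[0,0,0,0,0,-0.3,30],[0,0,0,0,0,-0.3,30]]]'

```text
time: 18.23
tool_pos: [0.5365, -0.009, 0.1474]
tcp_rot: [-0.941, -1.833, -0.6]
wrist_force: [0.6, -0.2, 0.1]
width: 0.352
grip_force: 0.0
```

Call:
play_rows --moves '[[[0,0,0,0.1,0,-0.3,30],[0,0,0,0.1,0,-0.1,30],[0,0,0,0,0,0,30],[0,0,0,0,0,0,30],[0,0,0,0,0,0,30]]]'

```text
time: 18.65
tool_pos: [0.5512, -0.0294, 0.1818]
tcp_rot: [-0.94, -1.834, -0.6]
wrist_force: [-0.3, 0.1, -0.3]
width: 0.352
grip_force: 0.0
```

```bash
python3 - <<'E'
from ang import *
for n in ("scene","top"): look(n)
c=look("wrist"); W=p.rack(cloud(c))
for s in (-1,1):
    m=(W[...,2]>178)&(W[...,2]<193)&(W[...,0]>85)&(W[...,0]<130)&(abs(W[...,1])<90); print("post top y",s,np.percentile(W[m][:,1]*s,98.5).round(1))
    m=(W[...,2]>45)&(W[...,2]<56)&(W[...,0]<25)&(W[...,0]>-110)&(W[...,1]*s>40)&(W[...,1]*s<75); print("frame y",s,m.sum(),(np.percentile(W[m][:,1],[2,98]).round(1) if m.sum()>10 else 0))
a=vision.read_camera("scene")["image"][130:270,240:420,::-1]; b=c["image"][:,:,::-1]
cv2.imwrite("pics/s7.png",np.vstack([cv2.convertScaleAbs(cv2.resize(a,(450,330),interpolation=cv2.INTER_CUBIC),alpha=1.5),cv2.resize(b,(450,260))]))
E
```

```text
t 18.65 tcp [-43.8   0.5 181.8] tip [-80.    0.6 198.8] tilt 25.0 hdg y -0.001 F 0.2 0.2 -0.3
scene 456 ctr [ 85.3 -16.5 156.4] n [-0.961 -0.009  0.275] resid 6.17 x [ 57. 102.] y [-77.9  69.9] z [ 65. 177.] theta -74.1
top 364 ctr [ 91.2  -9.1 172.5] n [0.221 0.002 0.975] resid 2.25 x [ 82. 101.] y [-74.5  52.2] z [167. 179.] theta 12.8
wrist 12226 ctr [ 66.7  10.6 116.7] n [-0.958 -0.007  0.285] resid 2.31 x [50. 95.] y [-71.9  72.1] z [ 59. 174.] theta -73.4
post top y -1 63.5
frame y -1 24 [-65.4 -61.3]
post top y 1 64.1
frame y 1 16 [61.3 65.2]
```

View pics/s7.png

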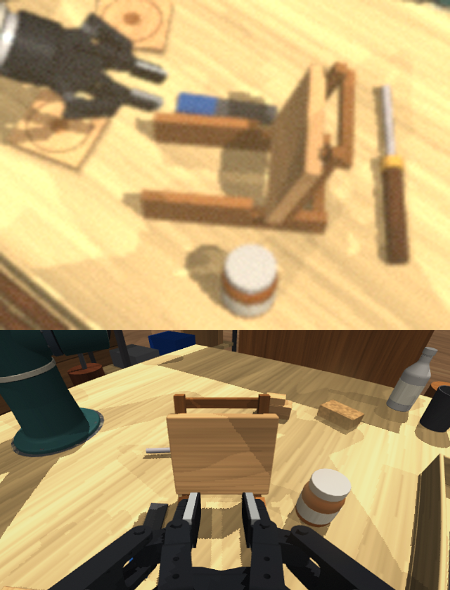

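The platter leans against both posts in the notches. In the wrist inset it spans columns 167–278, with the posts at 175–270. It is centred to about 1 mm, leaning about 15–16°, and the gripper is clear of everything.

```bash
python3 -c "
from workcell import bot; print(bot.finish_job())"
```

```text
the job is handed in; nothing more can be done
None
```

The platter now stands on edge in both notches, leaning back about 15° against both posts and centred to about 1–2 mm. The gripper is clear, the other things I could see looked undisturbed, and the job was handed in at about 19 s.

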